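# Stow the ram lock pin and feed a blank through the punch guard

## Task

Get the bench punch ready and feed it: press the ram lock pin down into the two spring clips of its holder until both red jaws have snapped shut over it, and let it go. Then take the steel blank by its wide end, feed its narrow tongue level through the slot in the clear guard until it has pushed the sprung back stop fully in, and finish like that, still gripping the blank and holding it in against the stop. Leave the hammer, the parts bin and the oil can where they are.

Things in the scene. Friction and masses are not known exactly. Their poses are not given: they have to be found in the camera images.
- lock_pin: Ram lock pin, 0.4 kg, lying on the bench on its collar: a yellow square collar 28 x 28 mm, 36 mm long, with a steel shank (16 mm thick, 110 mm long) out of its +x end and a red handle (16 mm thick, 90 mm long) out of its -x end; both are clear of the bench by 6 mm. Origin under the middle of the collar, on its lower face; x along the pin, z up.
- pin_collar (a point): Middle of the lock pin's collar, on the pin's axis, 14 mm above the collar's lower face.
- pin_holder: Pin holder, fixed: plate 70 (x) x 130 (y) x 10 mm with two equal fork clips at y = +45 and -45 mm, each 14 mm long in y, 76 mm clear between them. Each clip is open upward: a flared white nylon prong at +x, a red sprung jaw at -x; mouth about 29 mm wide, 84 mm above the bench, narrowing to an 19.5 mm wide seat below. Origin on the bench, under the middle; the stowed pin lies along y.
- pin_seat (a point): Where the middle of the collar is when stowed: on the seated pin's axis, midway between the clips, 50 mm above the bench (40 mm above the base plate); axes as the pin holder. The pin goes in with its collar between the clips, either way round; pushed straight down (about 5 to 15 N in all) it spreads both jaws, which spring back over it.
- jaw_left (a joint): Sprung jaw of the clip at y = +45 mm of the holder, hinged about the holder's y: 0 = shut over the slot, grows as it is pushed open (rad). The pin passing through opens it to about 0.13; it springs shut by itself.
- jaw_right (a joint): Sprung jaw of the clip at y = -45 mm of the holder, as jaw_left.
- rest: Wooden rest, fixed: a board 85 (x) x 270 (y) x 10 mm with two cross battens that carry the blank 45 mm above the bench; the battens are at y = -38 to -54 mm and y = -149 to -171 mm, 70 mm long in x. Origin on the bench, below the blank's wide end.
- blank: Flat steel blank 5 mm thick, 0.35 kg: a wide end 50 (x) by 80 mm (y) and from it a straight tongue 36 mm wide, 150 mm long, towards -y. Origin in the middle of the wide end, on the underside; z up. Rear edge at y = +40 mm, tongue's tip at y = -190 mm, centre of mass at y = -66 mm. On the rest there are 35 mm free below the wide end, which can be pinched across its 50 mm width.
- blank_tip (a point): Middle of the tip edge of the blank's tongue, at half thickness.
- punch: Bench punch, fixed: grey C-frame on a bed plate 180 x 270 x 20 mm, air cylinder up to 334 mm above the bench, clear guard in a yellow frame, 150 mm wide, 239 mm high. Blanks are fed along the punch's -y through a level slot in the guard's front, which faces +y. Origin on the bench below the slot's mouth, in the plane of the guard's front; the bed plate reaches 20 mm out in front of it.
- slot_mouth (a point): Centre of the slot at the guard's front face, 120 mm above the bench; axes as the punch. The slot is 38 mm wide (x), 7 mm high (z), in a yellow plate 8 mm thick, with steel lead-in lips flaring to about 52 x 21 mm, 10 mm in front of the face. Inside, the die's top lies 8 mm below the slot's centre; the sprung stop is straight behind the slot, 86 mm in from the face when out, 98 mm when fully in.
- stop_plunger (a joint): Sprung back stop, pushed along the feed direction: 0 = out, 0.012 m = fully in, where it ends on a rigid stop. About 3 N to start it, 7 N when fully in; it springs out when let go.
- hammer: Hammer lying on the bench beyond the holder, not to be disturbed.
- parts_bin: Blue open bin 90 x 120 x 70 mm with cut parts, not to be disturbed. Origin under its middle.
- oil_can: Green can, 56 mm in diameter and 120 mm high, standing; not to be disturbed. Origin under its middle.
There are look-alikes about, which are no part of the job. Leave any pink or yellow look-alike of the pin_holder alone.

How it is judged:
On the way, in this order (a step that is already met when the one before it is completed fails the run):
1. the lock pin lies in both clips of its holder, jaws shut over it, let go (x of pin_collar in the frame of pin_seat between -0.004 and 0.004 m and y of pin_collar in the frame of pin_seat between -0.022 and 0.022 m and z of pin_collar in the frame of pin_seat between -0.004 and 0.004 m and angle between the x axis of lock_pin and the y axis of pin_holder, either way round below 0.08 rad and value of joint each of jaw_left, jaw_right below 0.05 rad and contact force between the fingers and lock_pin below 0.1 N), for 0.3 s.
2. the gripped blank is through the guard slot and holds the sprung stop in (value of joint stop_plunger above 0.0095 m and y of blank_tip in the frame of slot_mouth below -0.09 m and x of blank_tip in the frame of slot_mouth between -0.015 and 0.015 m and z of blank_tip in the frame of slot_mouth between -0.01 and 0.01 m and angle between blank's own z axis and vertical below 0.1 rad and contact force between the fingers and blank above 3 N), for 0.3 s.
At the end, for the whole second after the job is handed in: Blank gripped, level within 0.10 rad, tip 90 mm or more behind the guard face (within 15 mm sideways, 10 mm in height), stop in by 9.5 mm or more. Pin untouched in its clips: collar within 4 mm of the seat across and in height, 22 mm along, 0.08 rad; jaws within 0.05 rad of shut (all of step 1 and all of step 2); the arm keeps its last pose, push and grip.
It fails at once if the hammer is shifted by more than 30 mm (distance of hammer from where it was at the start of the episode above 0.03 m).
It fails at once if the parts bin is shifted by more than 30 mm or tipped (distance of parts_bin from where it was at the start of the episode above 0.03 m or angle between parts_bin's own z axis and vertical above 0.3 rad).
It fails at once if the oil can is shifted by more than 30 mm or tipped (distance of oil_can from where it was at the start of the episode above 0.03 m or angle between oil_can's own z axis and vertical above 0.3 rad).
It also fails if it takes over 54 s, if anything falls off the work surface, if the arm or the gripper's body presses on something with over 40 N, if the wrist force passes 120 N, or if a joint passes its speed limit or range.

## Robot

A 6-joint arm with a two-finger parallel gripper is mounted at the origin on the work surface. World frame = base frame: x ahead of the robot, y to its left, z up, the work surface at z = 0. Lengths are in m, angles in rad, forces in N, time in s.
With the tool pointing down it reaches from about 0.35 to 0.85 m from the base axis. Payload 8.1 kg.
Tool frame: the origin (TCP) lies midway between the tips of the shut fingers; the grasp point (between the pads) lies robot.grasp_offset behind it (robot.grasp_offset is the distance from the TCP to the grasp point, in m); z points along the fingers, y is the direction in which the jaws open and shut (so a half turn about z gives the same grasp; the last joint's range is limited). The gripper opens to 93 mm and grips with 3 to 60 N. Pads are 15 mm wide; open, the fingers measure 128 mm over their backs; the gripper's body (75 mm by 188 mm) begins 65 mm behind the grasp point.
Start: joints at [-1.278, 0.13, 1.488, -0, 1.523, -0.085], TCP at [0.221, -0.558, 0.198] pointing down, gripper open.
Joint ranges: [-2.96, 2.96], [-0.89, 2.26], [0.02, 2.5], [-1.34, 4.48], [0, 2.73], [-2.66, 2.66]. Speed limits (rad/s): [2.39, 2.39, 2.79, 3.14, 3.14, 3.14].

## Interface

Orientations are given as a rotation vector (axis times angle).
In Python, from plant import robot gives the robot as it stands.
- The arm moves only by the shell command python3 -m handwheel 'ROWS' [OPENING] [FORCE]. ROWS is text: rows parted by semicolons, each of 6 numbers parted by spaces: the shift along the world's x, y, z each as a share of 0.3 m, from -1 to 1, then the turn, a rotation vector about the world's x, y, z each as a share of 45 degrees, from -1 to 1. A call has 1 to 5 rows; each row is the pose to reach, as a shift and turn from the pose commanded when the call began; what a row does not reach only later rows make up. A row lasts 1/10 s, in which the tool goes at most 50 mm and 8.59 degrees, less where a joint would pass 70% of its speed; a pose out of reach is approached as far as the arm can. A call with a number of a shift or a turn outside -1 to 1 is refused whole. A call with a gripper value outside its range is refused whole. OPENING is the closure, from -1 (fully open) to 1 (shut), set as the call begins (- or left out, the last holds). The fingers move at their own pace and stop on an object; FORCE is the grip in N (left out, the last holds). Time passes only in rows, so rows that repeat a pose let the fingers close. It gives the time, the measured TCP pose, the force and the opening at its end, in the units of the state.
- robot.read_state(): the state, without advancing time (a new reading comes with each control period).
- robot.read_camera(name): name is "side" or "top"; returns (picture, depth): 480x640x3 uint8, red, green, blue; 480x640 float32, m along the optical axis (not along the pixel's ray), 0 where there is no reading.
- robot.camera_model(name): a dict with "camera_matrix" (3x3 intrinsics, pixels), "pose" (4x4, takes a point from camera to world coordinates). Camera axes: x right, y down, z forward; pixel columns grow to the right and rows downward; lengths in m; the calibration is good to about 2 mm. A picture is of the moment at which its call begins. camera_model takes no time and is no camera call.
- robot.close_job(): hands the job in, once; it reports no verdict.
Trained networks look in the newest picture that a camera, given by its name, has taken for a name from the list of things; names that differ only in an ending like _2 or _b are one class to them, and where a whole thing is asked for, a point or a joint stands for the part that bears it (a point fixed in the world has none). Each returns a list of dicts, best first, with "conf" (0 to 1); they miss things now and then, are a little off and sometimes report something else, mostly with a low value. They report only what shows in the picture. A call takes as long as a camera call. They do not tell look-alikes from the thing itself.
- robot.look_for(camera, query): "rect" ([centre column, centre row, width, height] in pixels, round what is visible of it).
- robot.silhouettes(camera, query): "pixels" (480x640 bool, what is visible of it) and "rect" ([centre column, centre row, width, height] in pixels, round what is visible of it).
- robot.tip_of(camera, query): "at" ([row, column] in pixels: a listed point, or the origin of a listed thing).
The state is a dict: "t": time; "q": joint angles; "dq": joint speeds; "joint_torque": joint torques, N m; "tool_pos": TCP position; "orientation": TCP orientation; "force": force on the tool from outside, world axes, zero at the start; "wrist_torque": the same for the moment, N m; "opening": finger opening in m.
Only numpy, scipy, OpenCV 4.12 (cv2) and the standard library are available. Lean on these libraries where they do the work, as an engineer would, in place of code of your own. Each camera call takes 0.05 s, during which the arm holds its last target.

## Working session

There is one attempt and no reset: what is moved stays moved. The work goes in short steps, Python scripts to look and compute and a shell command to move; the robot and the scene stay as the last step left them, time stands still between calls to the robot, and variables do not carry over. Pictures are saved under pics/ and viewed, and the job is handed in when it is done.

```bash
ls; mkdir -p pics; python3 - <<'E'
from plant import robot
import cv2,numpy as np
s=robot.read_state();print(s, robot.grasp_offset)
for n in("top","side"):
    p,d=robot.read_camera(n);cv2.imwrite(f"pics/{n}0.png",p[:,:,::-1]);np.savez(f"{n}0.npz",p=p,d=d)
    m=robot.camera_model(n);print(n,m["camera_matrix"].tolist(),np.round(m["pose"],4).tolist())
E
```

```text
pics
{'t': 0.0, 'q': array([-1.27840925e+00,  1.31142762e-01,  1.48924390e+00,  4.19148719e-06,
        1.52297510e+00, -8.53572834e-02]), 'dq': array([-0.00102933, -0.00022524,  0.00011853,  0.0005841 ,  0.0001264 ,
        0.00217666]), 'joint_torque': array([-1.68587325e-03, -5.59842753e+01, -4.91763031e+01,  7.62224430e-02,
        3.53387534e-02, -1.19147703e-04]), 'tool_pos': array([ 0.22117282, -0.55712225,  0.19681788]), 'orientation': array([-3.08399576e+00, -5.89507180e-01,  2.80447686e-04]), 'force': array([ 0.24271836,  0.69538522, -0.33838553]), 'wrist_torque': array([-0.00224239,  0.04773063, -0.0047899 ]), 'opening': 0.09308846186110636} 0.0188
top [[608.13119884555, 0.0, 321.78123565636946], [0.0, 608.13119884555, 231.50589609113823], [0.0, 0.0, 1.0]] [[0.0062, -0.9839, 0.1787, 0.2237], [-1.0, -0.0069, -0.0029, 0.0553], [0.0041, -0.1787, -0.9839, 1.655], [0.0, 0.0, 0.0, 1.0]]
side [[501.24478291554647, 0.0, 319.5763937147273], [0.0, 501.24478291554647, 236.15708719554743], [0.0, 0.0, 1.0]] [[-0.8631, -0.2666, 0.4289, 0.0037], [-0.5047, 0.4879, -0.7122, 0.9407], [-0.0194, -0.8312, -0.5557, 0.7908], [0.0, 0.0, 0.0, 1.0]]
```

View pics/top0.png

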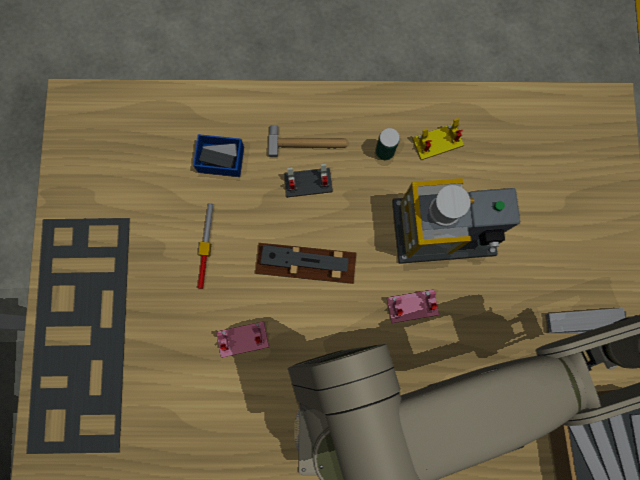

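View pics/side0.png

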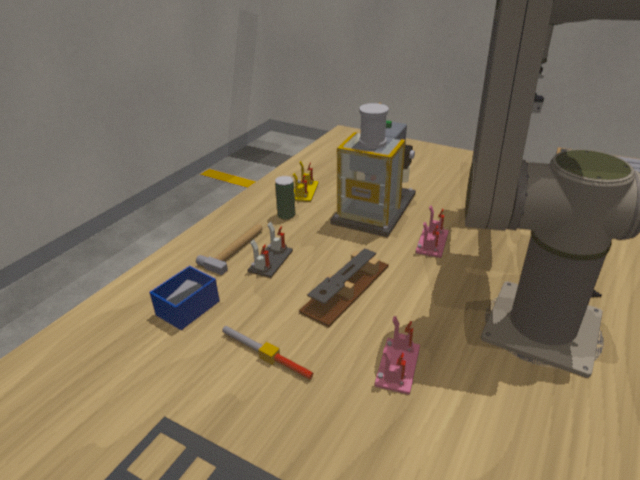

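```bash
cat > h.py <<'E'
import numpy as np,cv2
from plant import robot
def cloud(n,d,cam=None):
    m=robot.camera_model(n);K=m["camera_matrix"];T=np.array(m["pose"])
    v,u=np.mgrid[:480,:640]
    P=np.stack([(u-K[0,2])/K[0,0]*d,(v-K[1,2])/K[1,1]*d,d],-1)
    return P@T[:3,:3].T+T[:3,3]
def proj(n,P):
    m=robot.camera_model(n);K=np.array(m["camera_matrix"]);T=np.array(m["pose"])
    c=(np.atleast_2d(P)-T[:3,3])@T[:3,:3];c=c@K.T
    return c[:,:2]/c[:,2:]
def ray(n,u,v,z):
    m=robot.camera_model(n);K=np.array(m["camera_matrix"]);T=np.array(m["pose"])
    r=T[:3,:3]@np.linalg.inv(K)@[u,v,1];o=T[:3,3]
    return o+r*(z-o[2])/r[2]
E
python3 - <<'E'
from h import *
z=np.load("top0.npz");p,d=z["p"][:,:,::-1],z["d"]
c=cv2.resize(p[190:290,180:370],None,fx=4,fy=4,interpolation=cv2.INTER_CUBIC);cv2.imwrite("pics/c1.png",c)
c=cv2.resize(p[120:270,270:530],None,fx=3,fy=3,interpolation=cv2.INTER_CUBIC);cv2.imwrite("pics/c2.png",c)
z=np.load("side0.npz");p=z["p"][:,:,::-1]
c=cv2.resize(p[200:400,200:450],None,fx=3,fy=3,interpolation=cv2.INTER_CUBIC);cv2.imwrite("pics/c3.png",c)
for cam in("top","side"):
  for q in("lock_pin","pin_holder","blank","rest","punch","hammer","parts_bin","oil_can","pin_collar","pin_seat","blank_tip","slot_mouth"):
    print(cam,q,[(np.round(r["at"],1).tolist(),round(r["conf"],2)) for r in robot.tip_of(cam,q)])
E
```

```text
top lock_pin [([251.4, 207.7], 0.63)]
top pin_holder [([306.2, 411.5], 0.91), ([144.0, 435.9], 0.89), ([340.3, 243.5], 0.82), ([179.7, 309.9], 0.57)]
top blank [([256.1, 281.2], 0.9), ([179.1, 310.8], 0.18)]
top rest [([255.3, 279.7], 0.71), ([258.8, 279.2], 0.7), ([228.1, 401.2], 0.16)]
top punch [([229.1, 400.0], 0.94)]
top hammer [([143.5, 307.0], 0.85)]
top parts_bin [([162.5, 222.4], 0.96)]
top oil_can [([149.8, 384.8], 0.58)]
top pin_collar [([249.9, 206.9], 0.57)]
top pin_seat [([134.2, 443.1], 0.91), ([307.7, 412.2], 0.89), ([177.2, 309.4], 0.82), ([343.6, 238.9], 0.73)]
top blank_tip [([265.2, 346.2], 0.64), ([145.7, 307.1], 0.63)]
top slot_mouth [([228.1, 399.8], 0.75), ([221.8, 406.9], 0.61)]
side lock_pin [([254.0, 369.6], 0.63), ([356.5, 273.1], 0.57)]
side pin_holder [([191.3, 304.5], 0.85), ([260.5, 272.1], 0.7), ([362.1, 396.2], 0.59), ([244.0, 432.7], 0.56), ([190.4, 365.9], 0.4)]
side blank [([290.3, 321.6], 0.82)]
side rest [([305.7, 327.1], 0.6)]
side punch [([229.8, 360.9], 0.64), ([308.8, 187.9], 0.31), ([213.5, 284.2], 0.3)]
side hammer [([250.7, 232.9], 0.67)]
side parts_bin [([309.5, 186.0], 0.93), ([261.0, 270.2], 0.23)]
side oil_can [([252.0, 235.5], 0.48)]
side pin_collar [([355.8, 266.2], 0.8), ([308.1, 189.1], 0.69)]
side pin_seat [([225.7, 432.1], 0.86), ([244.9, 270.6], 0.8), ([346.8, 399.8], 0.71), ([181.0, 301.7], 0.58)]
side blank_tip [([250.7, 369.0], 0.55)]
side slot_mouth [([190.0, 362.5], 0.78)]
```

View pics/c1.png

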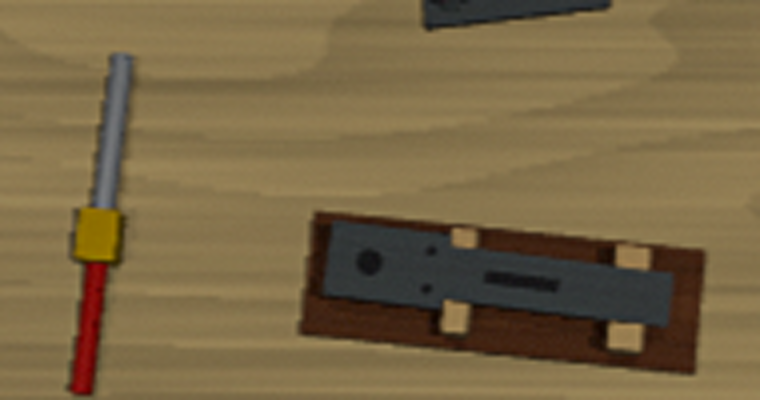

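View pics/c2.png

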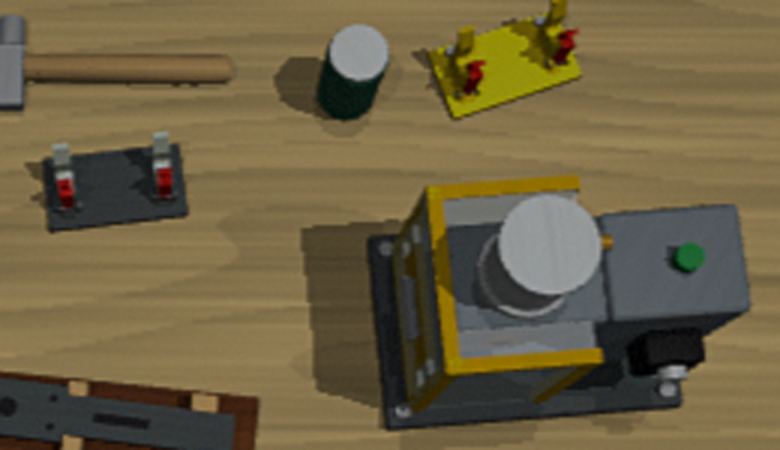

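View pics/c3.png

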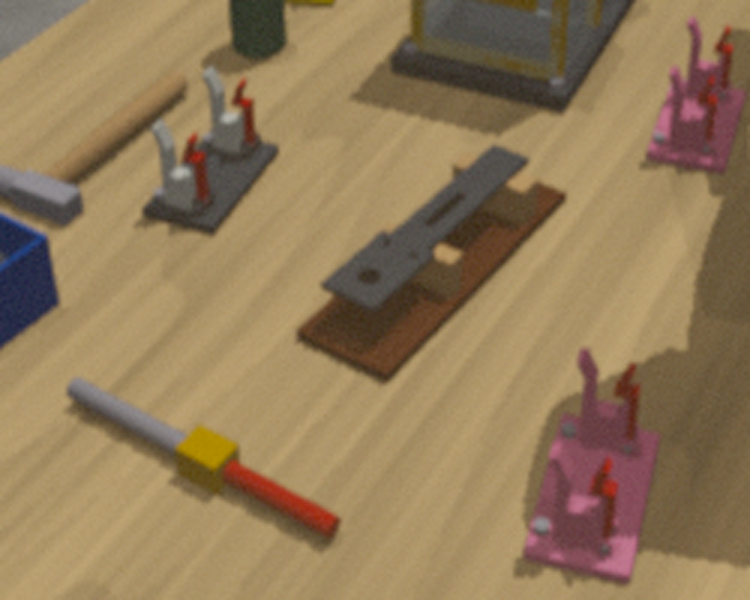

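```bash
python3 - <<'E'
from h import *
z=np.load("top0.npz");p,d=z["p"],z["d"]
P=cloud("top",d)
b=P[60:470,60:560][::5,::5].reshape(-1,3)
print("z med row of bench",np.round([np.median(P[v:v+10,150:190,2]) for v in(100,200,300,380)],4))
hsv=cv2.cvtColor(p,cv2.COLOR_RGB2HSV)
def rep(name,m):
    Q=P[m];print(name,m.sum(),"mean",Q.mean(0).round(4),"z pct",np.percentile(Q[:,2],[5,50,95]).round(4))
    c,(w,h),a=r=cv2.minAreaRect(Q[:,:2].astype(np.float32)*1000);print("  rect",np.round(c,1),round(w,1),round(h,1),round(a,2))
    return Q
win=lambda r0,r1,c0,c1:(np.add.outer(np.arange(480)*0,np.arange(640)*0)==0)&((np.mgrid[:480,:640][0]>=r0)&(np.mgrid[:480,:640][0]<r1)&(np.mgrid[:480,:640][1]>=c0)&(np.mgrid[:480,:640][1]<c1))
pin=win(198,295,190,220)&(P[...,2]>.008)
Q=rep("pin",pin)
u,s,v=np.linalg.svd(Q[:,:2]-Q[:,:2].mean(0));print("  axis",v[0],np.degrees(np.arctan2(v[0][1],v[0][0])))
col=pin&(hsv[...,0]>18)&(hsv[...,0]<35)&(hsv[...,1]>150)&(P[...,2]>.022)
rep("collar top",col)
bl=win(235,285,250,360)&(P[...,2]>.045)
Q=rep("blank",bl)
hp=win(160,200,275,340)&(P[...,2]>.004)&(P[...,2]<.02)
rep("plate",hp)
hc=win(155,200,275,340)&(P[...,2]>.03)
for k,c in(("L",(280,302)),("R",(312,335))):
  for nm,mm in(("red",(hsv[...,1]>150)&((hsv[...,0]<10)|(hsv[...,0]>170))),("white",hsv[...,1]<80)):
    rep(k+nm,hc&mm&win(155,205,*c))
pl=win(190,270,385,500)&(P[...,2]>.012)&(P[...,2]<.028)
rep("bedplate",pl)
y=win(170,260,400,480)&(P[...,2]>.21)&(P[...,2]<.26)&(hsv[...,0]>15)&(hsv[...,0]<35)&(hsv[...,1]>130)
rep("frame top",y)
for n,w_ in(("bin",win(130,180,190,250)),("can",win(120,165,370,405)),("hammer",win(120,160,262,350))):rep(n,w_&(P[...,2]>.015))
E
```

```text
z med row of bench [-0.0023 -0.0017 -0.0009 -0.0006]
pin 596 mean [0.4721 0.3625 0.0531] z pct [0.0114 0.0201 0.0309]
  rect [355.9 278.5] 485.3 183.0 38.7
  axis [-0.94661538 -0.32236519] -161.19397796127075
collar top 125 mean [0.4658 0.3619 0.0663] z pct [0.0225 0.0269 0.0341]
  rect [361.  214.1] 417.6 41.7 54.86
blank 1236 mean [0.4362 0.1012 0.0781] z pct [0.0455 0.0493 0.0558]
  rect [377.3 121.1] 231.1 241.3 69.44
plate 914 mean [0.6636 0.0908 0.0092] z pct [0.0046 0.0089 0.0157]
  rect [671.1  93. ] 113.1 180.3 0.36
Lred 35 mean [0.6443 0.1345 0.0627] z pct [0.0408 0.0626 0.0825]
  rect [644.8 135.2] 12.8 10.3 84.96
Lwhite 63 mean [0.6571 0.1346 0.1156] z pct [0.0381 0.069  0.0906]
  rect [451.9 100.5] 465.0 13.7 9.5
Rred 34 mean [0.6551 0.0442 0.0602] z pct [0.0368 0.0603 0.0853]
  rect [656.1  44.2] 12.1 8.4 1.73
Rwhite 67 mean [0.6551 0.049  0.159 ] z pct [0.0366 0.0707 1.1861]
  rect [459.5  49. ] 11.3 471.6 89.83
bedplate 1238 mean [ 0.489  -0.2545  0.0194] z pct [0.0135 0.0193 0.0258]
  rect [ 537.7 -285.4] 180.9 272.5 4.55
frame top 864 mean [ 0.5274 -0.2124  0.2354] z pct [0.2294 0.2357 0.2412]
  rect [ 534.  -232.4] 155.4 126.4 4.81
bin 1592 mean [0.726  0.3361 0.056 ] z pct [0.0212 0.0448 0.0704]
  rect [495.3 243.8] 644.4 147.9 21.84
can 555 mean [ 0.7438 -0.1205  0.1101] z pct [0.0293 0.1137 0.1233]
  rect [499.9 -51.8] 55.4 589.8 74.16
hammer 829 mean [0.7721 0.1147 0.0362] z pct [0.0164 0.0224 0.0294]
  rect [526.4 127.9] 222.1 581.5 82.58
```

```bash
cat > meas.py <<'E'
from h import *
import sys
def win(r0,r1,c0,c1):
    m=np.zeros((480,640),bool);m[r0:r1,c0:c1]=1;return m
def plane(cam,m,z):
    v,u=np.nonzero(m);return np.array([ray(cam,a,b,z)[:2] for a,b in zip(u,v)])*1000
def rect(name,m,z,cam="top"):
    n,l,s,_=cv2.connectedComponentsWithStats(m.astype(np.uint8),connectivity=4);k=1+np.argmax(s[1:,4]);m=l==k
    Q=plane(cam,m,z);c,(w,h),a=cv2.minAreaRect(Q.astype(np.float32));print(name,m.sum(),np.round(c,1),round(w,1),round(h,1),"ang",round(a,2),"mean",Q.mean(0).round(1));return m,Q
E
python3 - <<'E'
from meas import *
z=np.load("top0.npz");p,d=z["p"],z["d"]
hsv=cv2.cvtColor(p,cv2.COLOR_RGB2HSV);H,S,V=[hsv[...,i].astype(int) for i in range(3)]
print("samples blank",hsv[256,270],hsv[262,335],"plate",hsv[183,308],hsv[192,300],"board",hsv[250,262],"shank",hsv[220,208],"wood",hsv[320,180],"bed",hsv[250,400])
grey=(S<75)
red=(S>170)&((H<8)|(H>172))
_,Qr=rect("handle",red&win(198,295,190,220),.014)
_,Qs=rect("shank",grey&win(198,250,190,220),.014)
_,Qc=rect("collar",(H>18)&(H<32)&(S>190)&win(235,262,190,220),.028)
a=Qs.mean(0)-Qr.mean(0);print("pin ang",np.degrees(np.arctan2(a[1],a[0])),"len",np.linalg.norm(a))
_,Q=rect("blank",grey&win(235,285,250,360)&(V<110),.05)
rect("plate",grey&win(165,200,275,340)&(V<110),.01)
rect("bed",grey&win(190,268,385,505)&(V<90),.02)
for k,c in(("L",(280,302)),("R",(312,335))):
   rect("red"+k,red&win(155,205,*c),.07); rect("wh"+k,grey&(V>120)&win(155,205,*c),.084)
E
```

```text
samples blank [60 14 18] [90 19 55] plate [90 24 53] [80 15 50] board [10 37 41] shank [130   7 116] wood [ 20 109 131] bed [90 30 34]
handle 175 [408.5 374.9] 14.5 88.1 ang 85.31 mean [408.6 374.7]
shank 230 [546.3 363.7] 16.4 107.7 ang 85.32 mean [544.9 363.9]
collar 148 [471.1 367.2] 31.4 35.8 ang 84.36 mean [470.6 367.6]
pin ang -4.517381945721871 len 136.7384054967056
blank 1334 [440.3  97.1] 229.3 50.8 ang 83.48 mean [441.  105.8]
plate 998 [666.1  91. ] 75.6 129.0 ang 7.59 mean [663.5  90.7]Traceback (most recent call last):
  File "<stdin>", line 13, in <module>
  File "meas.py", line 9, in rect
    Q=plane(cam,m,z);c,(w,h),a=cv2.minAreaRect(Q.astype(np.float32));print(name,m.sum(),np.round(c,1),round(w,1),round(h,1),"ang",round(a,2),"mean",Q.mean(0).round(1));return m,Q
  File "meas.py", line 6, in plane
    v,u=np.nonzero(m);return np.array([ray(cam,a,b,z)[:2] for a,b in zip(u,v)])*1000
                                       ~~~^^^^^^^^^^^
  File "h.py", line 13, in ray
    m=robot.camera_model(n);K=np.array(m["camera_matrix"]);T=np.array(m["pose"])
ValueError: time passes only in moves, steps and waits
```

```bash
cat > h.py <<'E'
import numpy as np,cv2
from plant import robot
_c={}
def cm(n):
    if n not in _c:
        m=robot.camera_model(n);_c[n]=(np.array(m["camera_matrix"]),np.array(m["pose"]))
    return _c[n]
def cloud(n,d):
    K,T=cm(n);v,u=np.mgrid[:480,:640]
    P=np.stack([(u-K[0,2])/K[0,0]*d,(v-K[1,2])/K[1,1]*d,d],-1)
    return P@T[:3,:3].T+T[:3,3]
def proj(n,P):
    K,T=cm(n);c=(np.atleast_2d(P)-T[:3,3])@T[:3,:3];c=c@K.T
    return c[:,:2]/c[:,2:]
def ray(n,u,v,z):
    K,T=cm(n);r=T[:3,:3]@np.linalg.inv(K)@[u,v,1];o=T[:3,3]
    return o+r*(z-o[2])/r[2]
def box(x,y,z0,z1,yaw,bx,by): # corner boxes local ranges mm -> world m
    c,s=np.cos(np.radians(yaw)),np.sin(np.radians(yaw))
    return np.array([[x+c*a-s*b,y+s*a+c*b,zz] for zz in(z0,z1) for a,b in((bx[0],by[0]),(bx[1],by[0]),(bx[1],by[1]),(bx[0],by[1]))])/1000
def draw(img,cam,B,col,f,o):
    q=((proj(cam,B)-o+.5)*f-.5)
    for r in(q[:4],q[4:]): cv2.polylines(img,[np.round(r*8).astype(int).reshape(-1,1,2)],True,col,1,cv2.LINE_AA,3)
E
cat > ov.py <<'E'
from meas import *
def go(cam,p,reg,boxes,fn,f=5):
    r0,r1,c0,c1=reg;im=cv2.resize(p[r0:r1,c0:c1,::-1],None,fx=f,fy=f,interpolation=cv2.INTER_CUBIC);im=cv2.convertScaleAbs(im,alpha=1.5)
    for B,col in boxes: draw(im,cam,B,col,f,np.array([c0,r0]))
    cv2.imwrite(fn,im)
G=(0,255,0);R=(0,0,255);C=(255,255,0)
hold=(664.5,90.5,7.4);bl=(448.8,171.6,-6.5);pu=(528.5,-170.8,4.7);pin=(472.2,369.3,-4.6)
def hb(h):x,y,a=h;return [(box(x,y,0,10,a,(-35,35),(-65,65)),G)]+[(box(x,y,50,84,a,(-14.5,14.5),(s*45-7,s*45+7)),R) for s in(1,-1)]
def bb(h):x,y,a=h;return [(box(x,y,45,50,a,(-25,25),(-40,40)),G),(box(x,y,45,50,a,(-18,18),(-190,-40)),R)]
def pb(h):x,y,a=h;return [(box(x,y,0,20,a,(-90,90),(-250,20)),G),(box(x,y,0,239,a,(-75,75),(-.5,0)),R),(box(x,y,116.5,123.5,a,(-19,19),(-8,0)),C),(box(x,y,109.5,130.5,a,(-26,26),(10,10.1)),C)]
def nb(h):x,y,a=h;return [(box(x,y,0,28,a,(-18,18),(-14,14)),G),(box(x,y,6,22,a,(18,128),(-8,8)),R),(box(x,y,6,22,a,(-108,-18),(-8,8)),R)]
if __name__=="__main__":
    for cam in("top","side"):
        p=np.load(cam+"0.npz")["p"]
        t=cam=="top"
        go(cam,p,(150,210,270,345) if t else (215,285,235,305),hb(hold),f"pics/ov_h_{cam}.png",8)
        go(cam,p,(230,290,245,365) if t else (240,330,295,395),bb(bl),f"pics/ov_b_{cam}.png",6)
        go(cam,p,(170,275,380,530) if t else (120,240,320,430),pb(pu),f"pics/ov_p_{cam}.png",5)
        go(cam,p,(195,295,180,230) if t else (315,385,215,320),nb(pin),f"pics/ov_n_{cam}.png",5)
E
python3 ov.py
python3 - <<'E'
import cv2,numpy as np
a=[cv2.imread(f"pics/ov_{k}_{c}.png") for k in"h" for c in("top","side")]
def cat(l,fn):
    H=max(i.shape[0] for i in l);o=np.hstack([np.pad(i,((0,H-i.shape[0]),(0,6),(0,0))) for i in l])
    f=min(1,800/o.shape[1],600/o.shape[0]);cv2.imwrite(fn,cv2.resize(o,None,fx=f,fy=f,interpolation=cv2.INTER_AREA));
for k in "hbpn":cat([cv2.imread(f"pics/ov_{k}_{c}.png") for c in("top","side")],f"pics/ov_{k}.png")
E
```

```text
(no output)
```

View pics/ov_h.png

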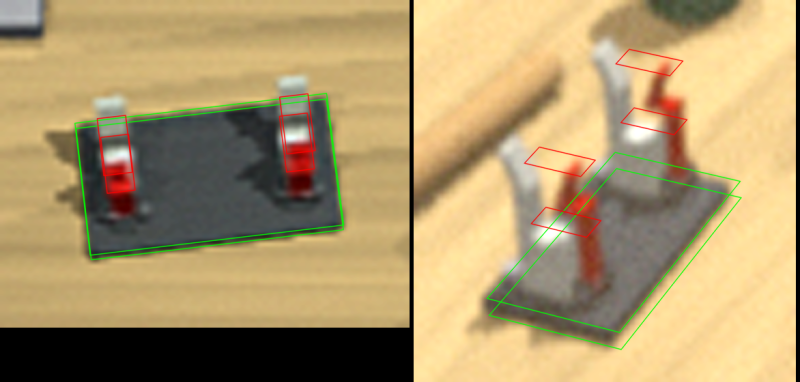

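View pics/ov_b.png

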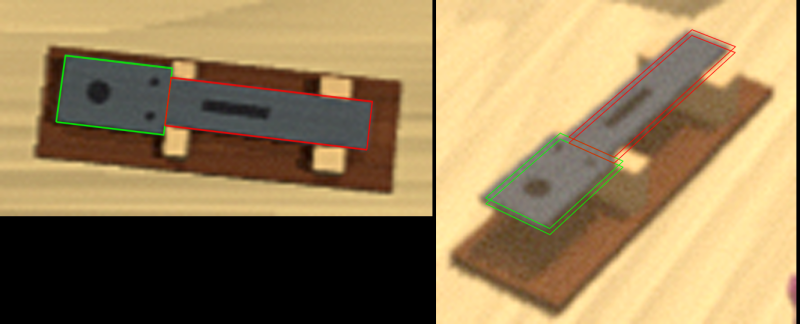

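View pics/ov_p.png

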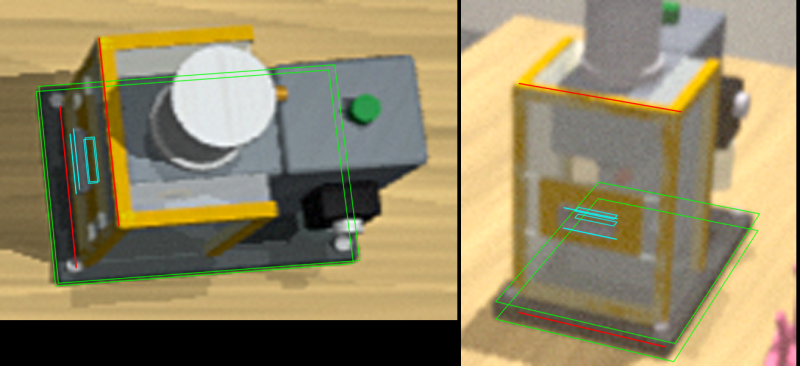

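View pics/ov_n.png

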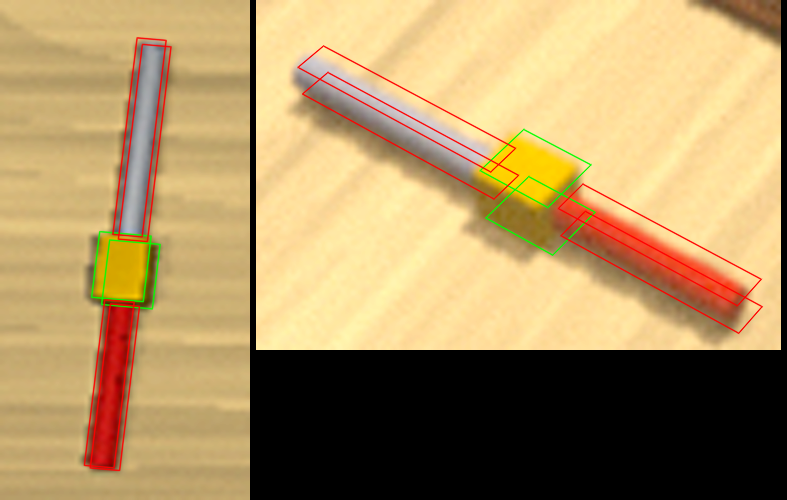

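```bash
R='0.1 0.5 0.55 0 0 0.9'; python3 -m handwheel '0 0 0.55 0 0 0.2; 0 0 0.55 0 0 0.4; 0 0 0.55 0 0 0.6; 0.1 0.3 0.55 0 0 0.76; 0.1 0.3 0.55 0 0 0.9'
```

```text
t: 1.8
tool_pos: [0.2517, -0.4681, 0.365]
orientation: [2.685, 1.625, -0.0]
force: [1.4, 0.4, -0.3]
opening: 0.093
```

```bash
python3 -m handwheel '0.06 0.16 0 0 0 0.19; 0.12 0.32 0 0 0 0.38; 0.18 0.48 0 0 0 0.57; 0.24 0.64 0 0 0 0.76; 0.3 0.78 0 0 0 0.9'; python3 -m handwheel '0.02 0.16 0 0 0 0.19; 0.04 0.32 0 0 0 0.38; 0.06 0.48 0 0 0 0.57; 0.08 0.64 0 0 0 0.76; 0.1 0.8 0 0 0 0.9'
```

```text
t: 2.3
tool_pos: [0.3412, -0.2325, 0.3631]
orientation: [1.956, 2.457, 0.0]
force: [1.4, -0.6, 0.3]
opening: 0.093
t: 2.8
tool_pos: [0.3708, 0.0075, 0.3632]
orientation: [0.984, 2.982, 0.0]
force: [1.0, -0.6, 0.1]
opening: 0.093
```

```bash
python3 -m handwheel '0.05 0.16 0 0 0 0.19; 0.1 0.32 0 0 0 0.38; 0.15 0.48 0 0 0 0.57; 0.2 0.64 0 0 0 0.7; 0.25 0.8 0 0 0 0.7'; python3 -m handwheel '0 0.1 -0.16 0 0 0; 0 0.2 -0.32 0 0 0; 0 0.3 -0.48 0 0 0; 0 0.4 -0.6 0 0 0; 0 0.4 -0.6 0 0 0'
```

```text
t: 3.3
tool_pos: [0.4457, 0.2466, 0.3631]
orientation: [0.14, 3.138, 0.0]
force: [2.3, -0.7, 0.7]
opening: 0.0931
t: 3.8
tool_pos: [0.4427, 0.3648, 0.1772]
orientation: [-0.144, -3.132, 0.006]
force: [0.2, -0.3, -0.7]
opening: 0.0932
```

```bash
python3 -m handwheel '0.1 0.015 -0.1 0 0 0.014; 0.1 0.015 -0.16 0 0 0.014; 0.1 0.015 -0.16 0 0 0.014'; python3 - <<'E'
from ov import *
for n in("top","side"):
    p,d=robot.read_camera(n);np.savez(n+"1.npz",p=p,d=d)
    go(n,p,(150,300,150,270) if n=="top" else (210,400,180,380),nb(pin),f"pics/a1{n}.png",4)
E
```

```text
t: 4.1
tool_pos: [0.4746, 0.3673, 0.132]
orientation: [-0.13, -3.135, 0.005]
force: [0.3, -0.2, 0.3]
opening: 0.0926
```

View pics/a1top.png

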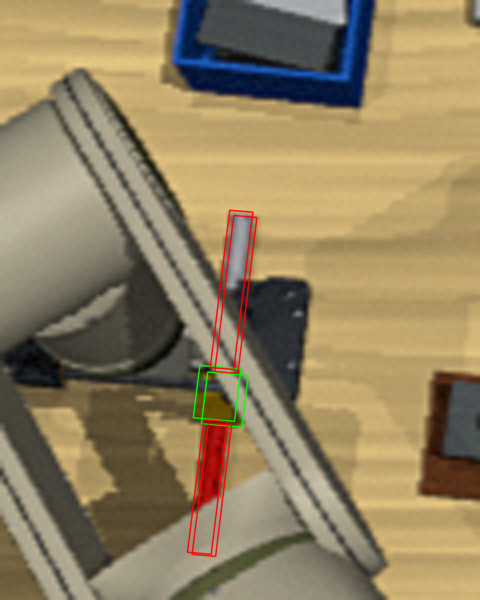

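View pics/a1side.png

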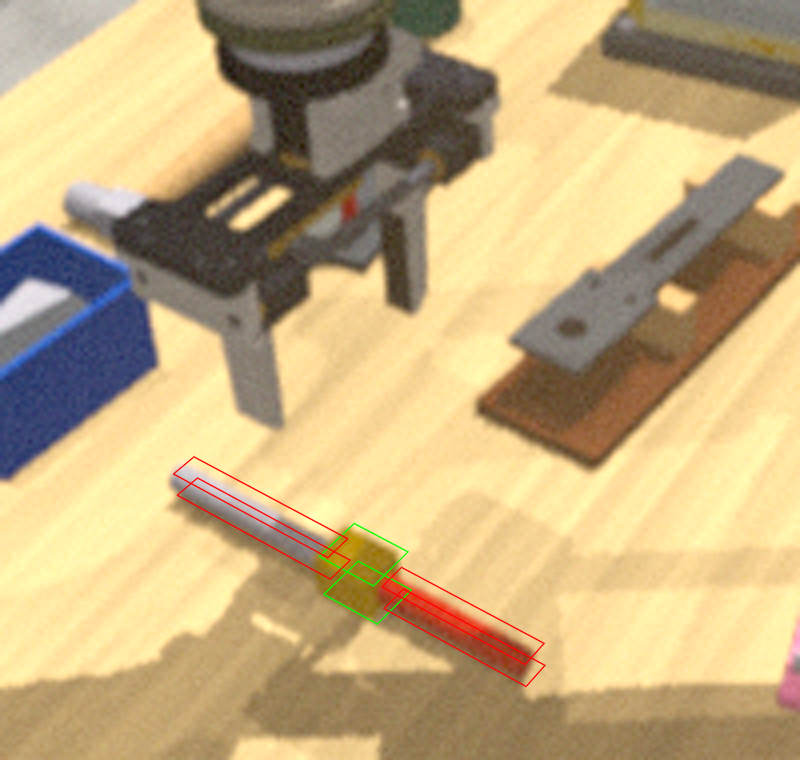

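```bash
python3 - <<'E'
from h import *
a=np.radians(85.4);u=np.array([np.cos(a),np.sin(a),0]);v=np.array([u[1],-u[0],0]);T=np.array([.4746,.3673,.132])
p=np.load("side1.npz")["p"]
r0,r1,c0,c1=270,330,225,300;f=8
im=cv2.resize(p[r0:r1,c0:c1,::-1],None,fx=f,fy=f,interpolation=cv2.INTER_CUBIC)
for s in(1,-1):
    q=[T+s*u*k+v*w for k,w in((.0465,.0075),(.064,.0075),(.064,-.0075),(.0465,-.0075))]
    q=(proj("side",np.array(q))-[c0,r0]+.5)*f
    cv2.polylines(im,[q.astype(int).reshape(-1,1,2)],True,(0,255,0),1)
cv2.imwrite("pics/f1.png",im)
E
```

```text
(no output)
```

View pics/f1.png

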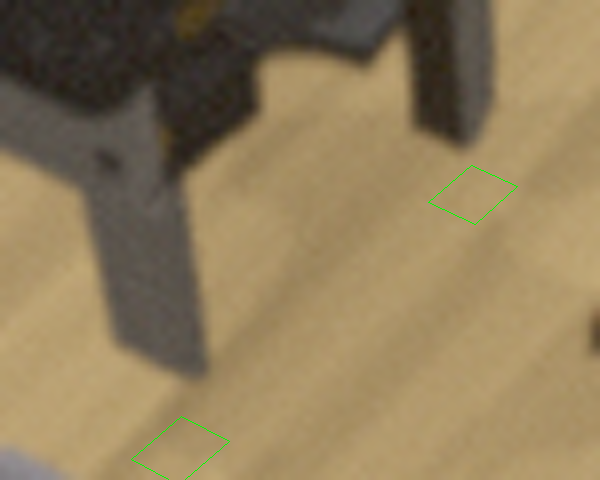

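```bash
python3 -m handwheel '-0.008 0.007 -0.12 0 0 0; -0.008 0.007 -0.24 0 0 0; -0.008 0.007 -0.34 0 0 0; -0.008 0.007 -0.38 0 0 0; -0.008 0.007 -0.38 0 0 0'; python3 -m handwheel '0 0 -0.035 0 0 0;0 0 -0.035 0 0 0'
```

```text
t: 4.7
tool_pos: [0.4728, 0.3705, 0.0209]
orientation: [-0.129, -3.138, 0.001]
force: [-0.4, 0.2, 0.1]
opening: 0.093
t: 4.9
tool_pos: [0.474, 0.3713, 0.0113]
orientation: [0.129, 3.137, 0.002]
force: [-0.2, 0.4, -0.1]
opening: 0.0929
```

```bash
python3 - <<'E'
from ov import *
for n in("side",):
    p,d=robot.read_camera(n);np.savez(n+"2.npz",p=p,d=d)
    go(n,p,(270,390,190,320),[],f"pics/a2{n}.png",5)
E
```

```text
(no output)
```

View pics/a2side.png

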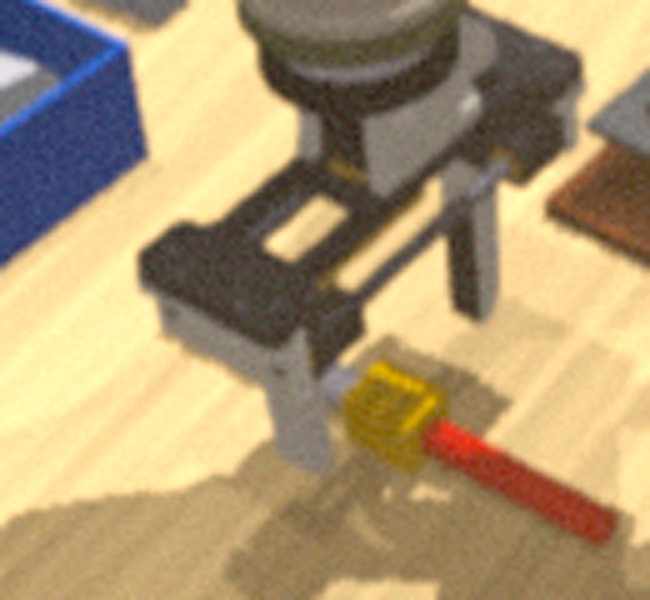

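```bash
python3 -m handwheel '-0.003 -0.003 -0.025 0 0 0;-0.003 -0.003 -0.025 0 0 0'; python3 -m handwheel '0 0 0 0 0 0;0 0 0 0 0 0;0 0 0 0 0 0;0 0 0 0 0 0;0 0 0 0 0 0' 1 45; python3 -m handwheel '0 0 0 0 0 0;0 0 0 0 0 0;0 0 0 0 0 0'
```

```text
t: 5.15
tool_pos: [0.472, 0.3697, 0.0024]
orientation: [-0.129, -3.138, 0.001]
force: [0.8, 0.0, -0.7]
opening: 0.0929
t: 5.65
tool_pos: [0.4724, 0.37, 0.0029]
orientation: [0.129, 3.139, 0.0]
force: [0.7, 0.4, -0.3]
opening: 0.0574
t: 5.95
tool_pos: [0.4723, 0.37, 0.0028]
orientation: [-0.129, -3.139, 0.0]
force: [0.3, 0.5, 0.3]
opening: 0.0333
```

```bash
python3 - <<'E'
from ov import *
for n in("side",):
    p,d=robot.read_camera(n);np.savez(n+"2.npz",p=p,d=d)
    go(n,p,(270,390,190,320),[],f"pics/a3{n}.png",5)
E
```

```text
(no output)
```

View pics/a3side.png

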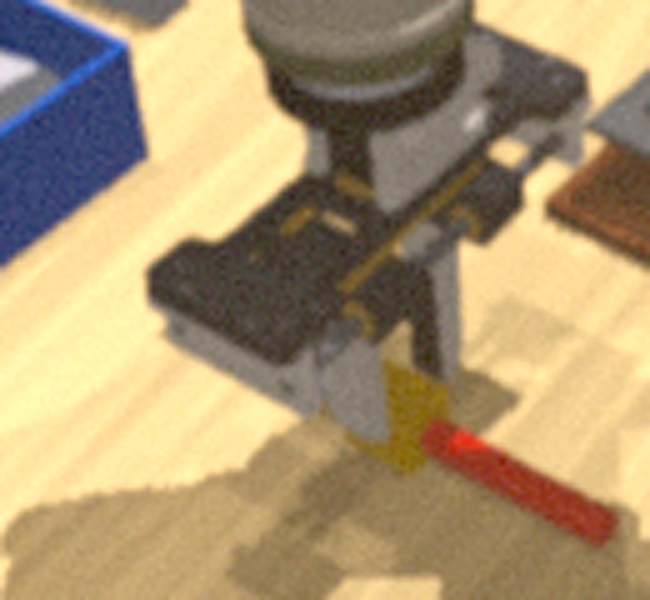

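```bash
python3 -m handwheel '0 0 0 0 0 0;0 0 0 0 0 0;0 0 0 0 0 0'; python3 -m handwheel '0 0 0.05 0 0 0; 0 0 0.15 0 0 0; 0 0 0.3 0 0 0; 0 0 0.4 0 0 0; 0 0 0.4 0 0 0'
```

```text
t: 6.3
tool_pos: [0.4724, 0.3703, 0.003]
orientation: [0.129, 3.139, 0.001]
force: [0.3, 2.9, 0.4]
opening: 0.0271
t: 6.8
tool_pos: [0.4754, 0.3717, 0.1295]
orientation: [0.129, 3.131, 0.008]
force: [1.0, 0.3, -4.2]
opening: 0.027
```

```bash
python3 - <<'E'
from ov import *
for n in("side","top"):
    p,d=robot.read_camera(n);np.savez(n+"3.npz",p=p,d=d)
    go(n,p,(215,375,180,320) if n=="side" else (150,300,150,270),[],f"pics/a4{n}.png",4)
E
```

```text
(no output)
```

View pics/a4side.png

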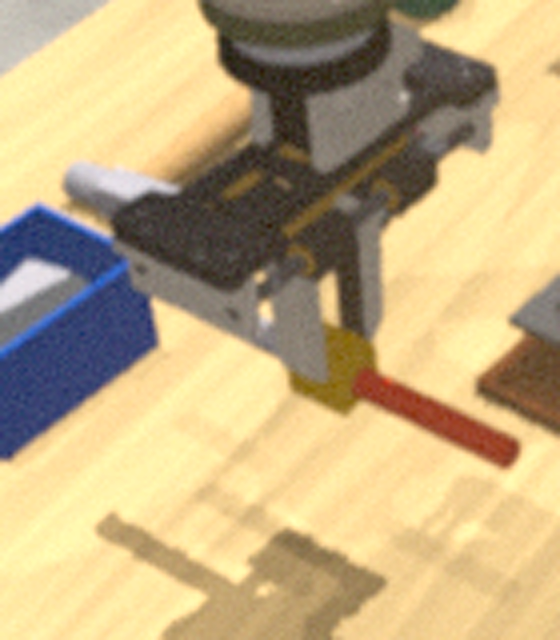

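View pics/a4top.png

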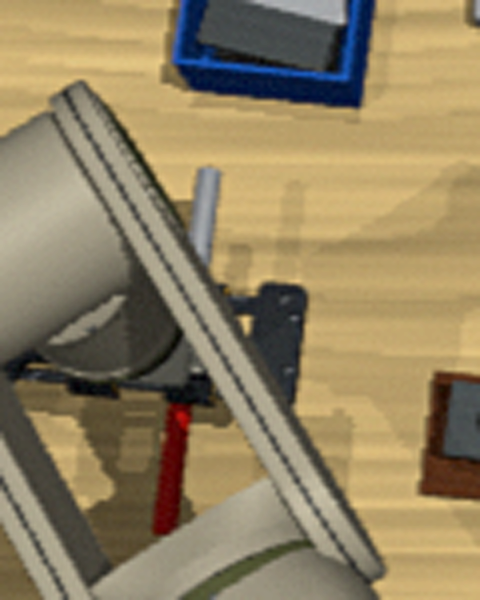

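```bash
python3 - <<'E'
from meas import *
p=np.load("top3.npz")["p"]
hsv=cv2.cvtColor(p,cv2.COLOR_RGB2HSV);H,S,V=[hsv[...,i].astype(int) for i in range(3)]
red=(S>150)&((H<8)|(H>172))
zz=.1405
_,Qr=rect("handle",red&win(240,295,180,205),zz)
_,Qs=rect("shank",(S<40)&(V>85)&win(190,220,192,208),zz)
a=Qs.mean(0)-Qr.mean(0);a/=np.linalg.norm(a);print("ang",np.degrees(np.arctan2(a[1],a[0])))
T=np.array([475.4,371.7]);n=np.array([-a[1],a[0]])
for Q in(Qr,Qs):
    print("lat of pts rel TCP",((Q-T)@n).mean().round(2),"along ext",((Q-T)@a).min().round(1),((Q-T)@a).max().round(1))
E
```

```text
handle 178 [407.5 373.7] 14.9 83.6 ang 84.07 mean [407.7 373.8]
shank 89 [572.2 361.2] 12.4 55.2 ang 84.93 mean [573.3 360.2]
ang -4.683420574631114
lat of pts rel TCP -3.42 along ext -109.6 -26.0
lat of pts rel TCP -3.42 along ext 69.7 125.0
```

```bash
python3 -m handwheel '0.06 -0.06 0.1 0 0 -0.17; 0.13 -0.18 0.16 0 0 -0.34; 0.2 -0.3 0.16 0 0 -0.51; 0.27 -0.4 0.16 0 0 -0.68; 0.34 -0.5 0.16 0 0 -0.85'; python3 -m handwheel '0.06 -0.08 0 0 0 -0.17; 0.12 -0.16 0 0 0 -0.34; 0.18 -0.24 0 0 0 -0.51; 0.24 -0.33 0 0 0 -0.68; 0.29 -0.43 0 0 0 -0.85';python3 -m handwheel '0 0 0 0 0 -0.03; 0 0 0 0 0 -0.03; 0 0 0 0 0 -0.03'
```

```text
t: 7.4
tool_pos: [0.5732, 0.2179, 0.1675]
orientation: [-1.157, -2.916, 0.005]
force: [-0.9, 0.6, -4.8]
opening: 0.027
t: 7.9
tool_pos: [0.66, 0.0899, 0.1667]
orientation: [-2.048, -2.376, 0.006]
force: [0.3, 0.3, -3.6]
opening: 0.0273
t: 8.2
tool_pos: [0.6599, 0.0915, 0.1685]
orientation: [-2.069, -2.36, 0.004]
force: [-1.1, -0.0, -3.3]
opening: 0.0273
```

```bash
python3 - <<'E'
from ov import *
print({k:np.round(v,4) for k,v in robot.read_state().items() if k in("q","tool_pos","orientation","opening","t")})
for n in("side","top"):
    p,d=robot.read_camera(n);np.savez(n+"4.npz",p=p,d=d)
    go(n,p,(170,300,200,340) if n=="side" else (120,230,230,390),hb(hold),f"pics/a5{n}.png",5)
E
```

```text
{'t': np.float64(8.2), 'q': array([ 6.0600e-02,  3.2570e-01,  1.3166e+00,  4.0000e-04,  1.5030e+00,
       -7.0900e-02]), 'tool_pos': array([0.6599, 0.0915, 0.1685]), 'orientation': array([-2.0688, -2.3603,  0.0038]), 'opening': np.float64(0.0273)}
```

View pics/a5side.png

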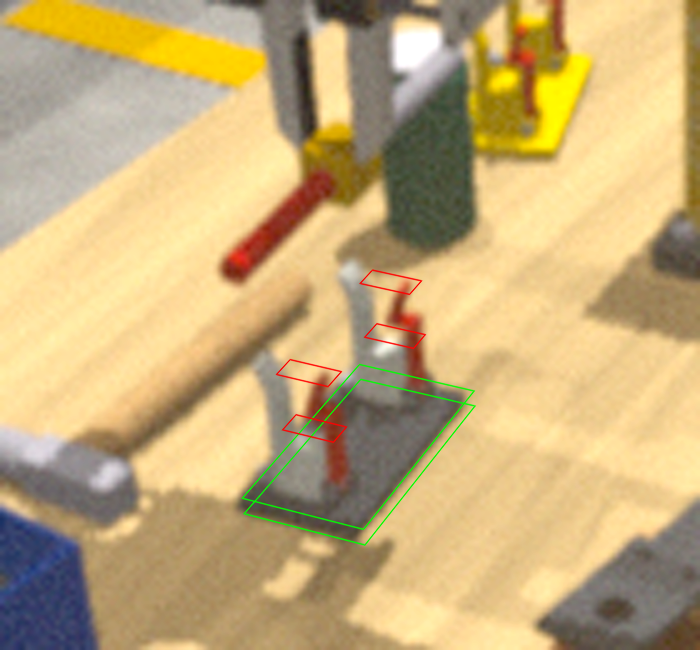

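View pics/a5top.png

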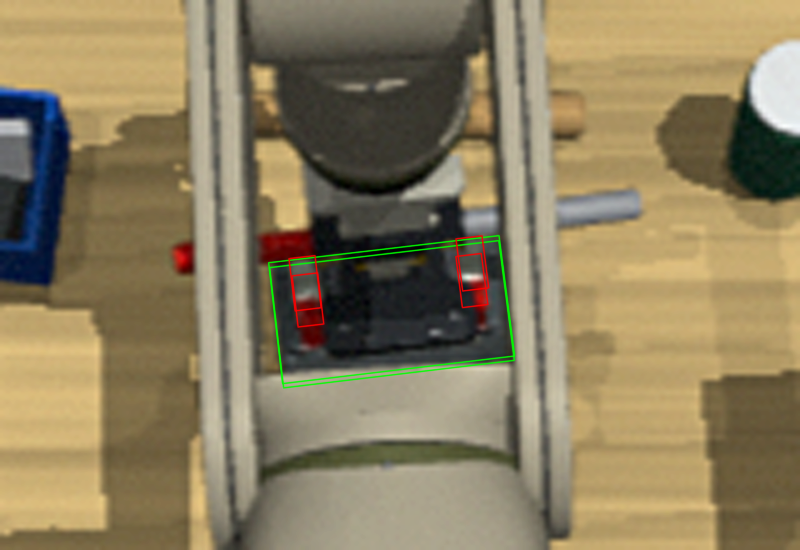

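```bash
cat > pinm.py <<'E'
from meas import *
def pinm(p,zz,wr,ws,T):
    hsv=cv2.cvtColor(p,cv2.COLOR_RGB2HSV);H,S,V=[hsv[...,i].astype(int) for i in range(3)]
    mr=(S>130)&((H<8)|(H>172))&win(*wr)
    ms=(S<45)&(V>85)&win(*ws)
    Qr=plane("top",mr,zz);_,Qs=rect("shank",ms,zz)
    print(mr.sum(),ms.sum(),cv2.minAreaRect(Qr.astype(np.float32)))
    a=Qs.mean(0)-Qr.mean(0);a/=np.linalg.norm(a);print("ang",np.degrees(np.arctan2(a[1],a[0])))
    n=np.array([-a[1],a[0]]);T=np.array(T)*1000
    lat=((np.vstack([Qr.mean(0)-T,Qs.mean(0)-T]))@n);lo=((Qr-T)@a).min();hi=((Qs-T)@a).max()
    print("lat",lat.round(2),"ends",lo.round(1),hi.round(1),"pin cam centre",(T+n*lat.mean()+a*((lo+108+hi-128)/2)).round(1))
E
python3 - <<'E'
from pinm import *
p=np.load("top4.npz")["p"]
cv2.imwrite("pics/z.png",cv2.resize(p[155:180,260:365,::-1],None,fx=7,fy=7,interpolation=cv2.INTER_NEAREST))
pinm(p,.1795,(166,176,262,293),(155,170,342,362),(.6599,.0915))
E
```

```text
shank 70 [673.6 -17.8] 11.4 39.0 ang 5.82 mean [673.5 -18.1]
85 70 ((647.7144775390625, 160.4307403564453), (14.81517219543457, 69.41912078857422), 8.136886596679688)
ang -81.92469043073521
lat [-1.95 -1.95] ends -104.7 129.8 pin cam centre [658.3  88.7]
```

View pics/z.png

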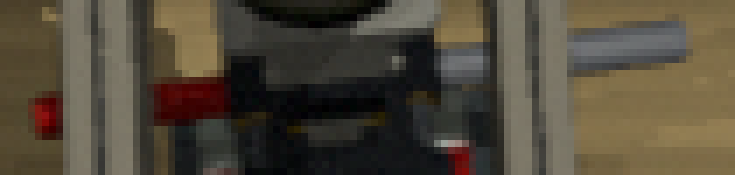

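```bash
python3 -m handwheel '0.02 0.006 -0.1 0 0 0; 0.02 0.006 -0.2 0 0 0; 0.02 0.006 -0.25 0 0 0; 0.02 0.006 -0.25 0 0 0'; python3 - <<'E'
from ov import *
from pinm import *
s=robot.read_state();print(s["tool_pos"].round(4),s["orientation"].round(4))
for n in("side","top"):
    p,d=robot.read_camera(n);np.savez(n+"5.npz",p=p,d=d)
    go(n,p,(190,290,220,320) if n=="side" else (150,200,250,370),hb(hold),f"pics/a6{n}.png",6)
E
```

```text
t: 8.7
tool_pos: [0.6645, 0.0933, 0.0922]
orientation: [-2.068, -2.359, 0.007]
force: [-0.8, -0.5, -4.6]
opening: 0.0271
[0.6645 0.0933 0.0922] [-2.0683 -2.3587  0.007 ]
```

View pics/a6side.png

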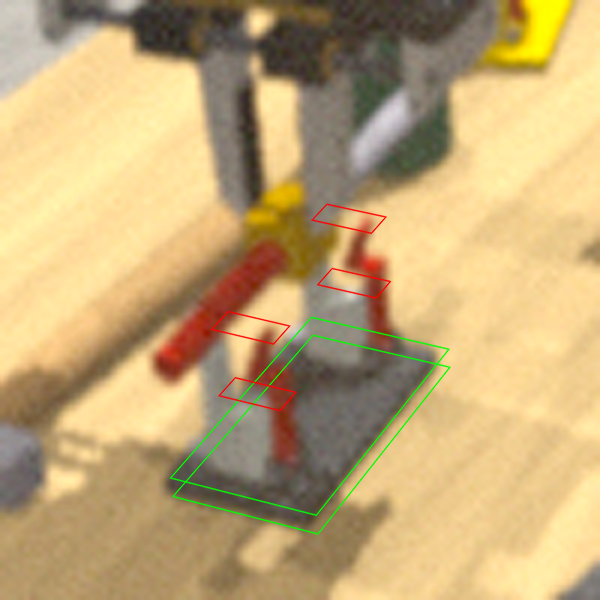

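View pics/a6top.png

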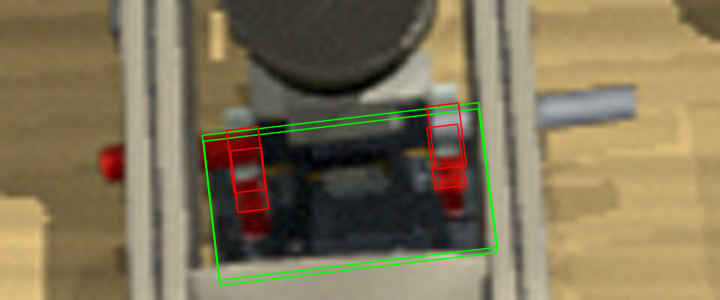

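```bash
cat > ov2.py <<'E'
from ov import *
def pinbox(h,zc):
    x,y,a=h;return [(box(x,y,zc-8,zc+8,a,(-8,8),(18,108)),C),(box(x,y,zc-8,zc+8,a,(-8,8),(-128,-18)),C)]
def gos(p,reg,boxes,fn,f,sh):
    r0,r1,c0,c1=reg;im=cv2.resize(p[r0:r1,c0:c1,::-1],None,fx=f,fy=f,interpolation=cv2.INTER_CUBIC);im=cv2.convertScaleAbs(im,alpha=1.5)
    for B,col in boxes: draw(im,"side",B,col,f,np.array([c0,r0])-sh)
    cv2.imwrite(fn,im)
E
python3 - <<'E'
from ov2 import *
zc=92.2+11
p=np.load("top5.npz")["p"];go("top",p,(150,200,250,370),pinbox(hold,zc),"pics/a7top.png",6)
p=np.load("side5.npz")["p"];gos(p,(190,290,220,320),hb(hold)[:1]+pinbox(hold,zc),"pics/a7side.png",6,np.array([-1.2,-1.8]))
E
```

```text
(no output)
```

View pics/a7side.png

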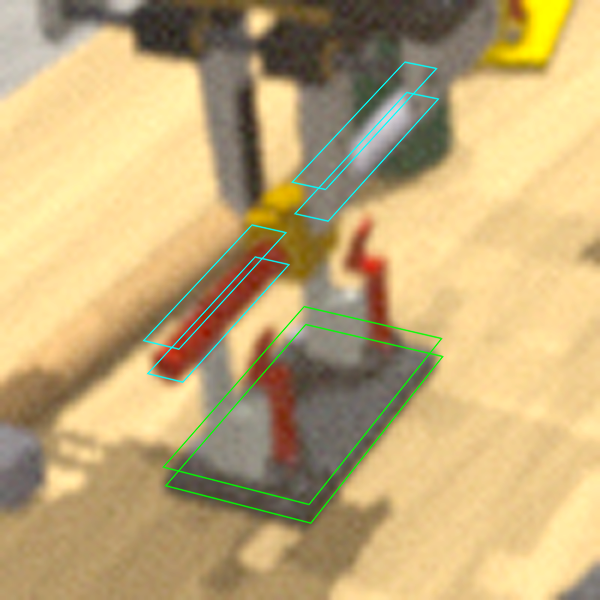

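View pics/a7top.png

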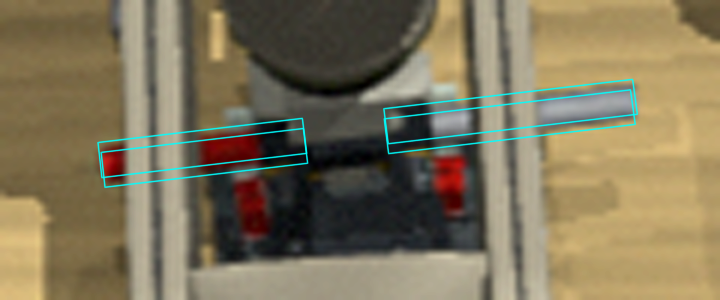

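```bash
python3 -m handwheel '0 0 -0.03 0 0 0; 0 0 -0.06 0 0 0; 0 0 -0.09 0 0 0; 0 0 -0.09 0 0 0' - 60; python3 -m handwheel '0 0 -0.02 0 0 0; 0 0 -0.04 0 0 0;0 0 -0.04 0 0 0'
```

```text
t: 9.2
tool_pos: [0.6663, 0.0927, 0.0668]
orientation: [-2.072, -2.359, 0.002]
force: [0.7, 0.2, -3.8]
opening: 0.0263
t: 9.5
tool_pos: [0.6682, 0.0929, 0.0571]
orientation: [2.072, 2.36, 0.002]
force: [3.4, 0.7, -3.0]
opening: 0.0266
```

```bash
python3 -m handwheel '0 0 -0.02 0 0 0; 0 0 -0.03 0 0 0;0 0 -0.03 0 0 0'; python3 -m handwheel '0 0 -0.02 0 0 0; 0 0 -0.03 0 0 0;0 0 -0.03 0 0 0'
```

```text
t: 9.8
tool_pos: [0.6666, 0.0927, 0.0465]
orientation: [-2.072, -2.36, 0.002]
force: [2.8, 0.1, -5.2]
opening: 0.0268
t: 10.1
tool_pos: [0.6666, 0.0926, 0.0388]
orientation: [-2.072, -2.36, 0.002]
force: [-1.8, -0.3, 2.5]
opening: 0.0268
```

Force z has risen; look.

```bash
python3 - <<'E'
from ov2 import *
s=robot.read_state();print(s["tool_pos"].round(4),s["force"])
for n in("side","top"):
    p,d=robot.read_camera(n);np.savez(n+"6.npz",p=p,d=d)
    if n=="top": go(n,p,(150,200,250,370),pinbox(hold,50),"pics/a8top.png",6)
    else: gos(p,(190,290,220,320),pinbox(hold,50),"pics/a8side.png",7,np.array([-1.2,-1.8]))
E
```

```text
[0.6666 0.0926 0.0388] [-1.77573273 -0.27879402  2.51815034]
```

View pics/a8side.png

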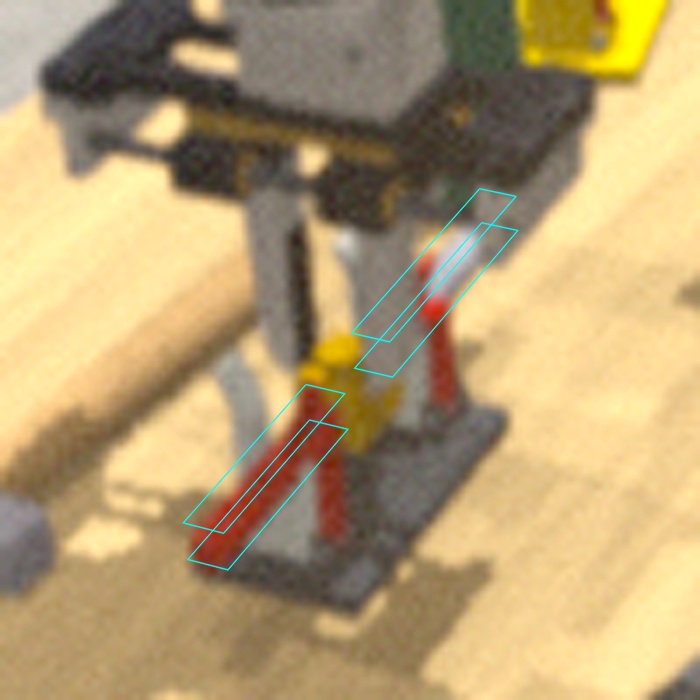

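View pics/a8top.png

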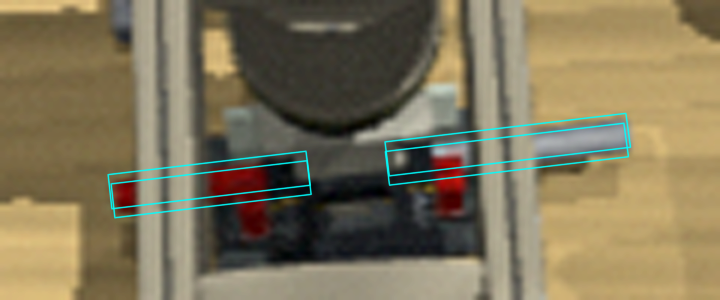

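```bash
python3 -m handwheel '0 0 -0.008 0 0 0;0 0 -0.008 0 0 0'
```

```text
t: 10.4
tool_pos: [0.6671, 0.0927, 0.0386]
orientation: [-2.073, -2.361, 0.001]
force: [-10.0, -0.8, 15.3]
opening: 0.0271
```

```bash
python3 -m handwheel '-0.005 0 0.009 0 0 0;-0.005 0 0.009 0 0 0'; python3 -m handwheel '0 0 0 0 0 0;0 0 0 0 0 0;0 0 0 0 0 0;0 0 0 0 0 0;0 0 0 0 0 0' -0.3; python3 -m handwheel '0 0 0.05 0 0 0; 0 0 0.12 0 0 0; 0 0 0.25 0 0 0; 0 0 0.4 0 0 0; 0 0 0.4 0 0 0' -0.3
```

```text
t: 10.6
tool_pos: [0.6657, 0.0928, 0.0389]
orientation: [-2.073, -2.361, -0.0]
force: [0.4, 1.7, -2.6]
opening: 0.0267
t: 11.1
tool_pos: [0.6659, 0.0927, 0.0391]
orientation: [2.073, 2.361, 0.0]
force: [-0.2, 0.8, -1.6]
opening: 0.059
t: 11.6
tool_pos: [0.6706, 0.0931, 0.1698]
orientation: [2.066, 2.353, 0.016]
force: [0.9, 0.5, 1.4]
opening: 0.0606
```

```bash
python3 - <<'E'
from ov2 import *
for n in("side","top"):
    p,d=robot.read_camera(n);np.savez(n+"7.npz",p=p,d=d)
    if n=="top": go(n,p,(150,200,250,370),pinbox(hold,50),"pics/a9top.png",6)
    else: gos(p,(210,280,220,320),[],"pics/a9side.png",8,np.array([-1.2,-1.8]))
E
```

```text
(no output)
```

View pics/a9side.png

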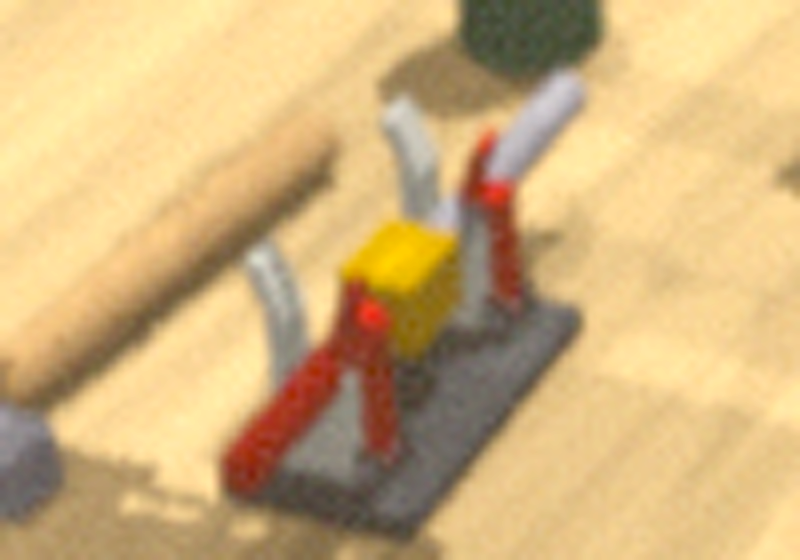

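View pics/a9top.png

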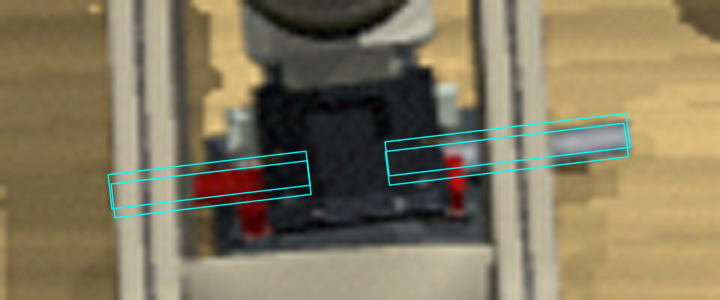

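```bash
python3 -m handwheel '-0.15 0.04 0 0 0 -0.1; -0.3 0.08 0 0 0 -0.2; -0.45 0.12 0 0 0 -0.309; -0.6 0.16 0 0 0 -0.309; -0.733 0.2 0 0 0 -0.309' -1; python3 -m handwheel '0 0 -0.1 0 0 0; 0 0 -0.1 0 0 0; 0 0 -0.1 0 0 0'; python3 - <<'E'
from ov import *
s=robot.read_state();print(s["tool_pos"].round(4),s["orientation"].round(4),s["opening"])
for n in("side","top"):
    p,d=robot.read_camera(n);np.savez(n+"8.npz",p=p,d=d)
    go(n,p,(190,340,260,400) if n=="side" else (210,300,240,370),bb(bl),f"pics/b1{n}.png",4)
E
```

```text
t: 12.2
tool_pos: [0.4427, 0.1528, 0.1573]
orientation: [-2.342, -2.091, 0.004]
force: [-0.1, 0.1, 0.7]
opening: 0.092
t: 12.5
tool_pos: [0.4449, 0.1524, 0.1282]
orientation: [-2.342, -2.091, 0.004]
force: [-0.2, 0.2, 0.7]
opening: 0.0928
[0.4449 0.1524 0.1282] [-2.3423 -2.0914  0.0043] 0.09283003713854185
```

View pics/b1side.png

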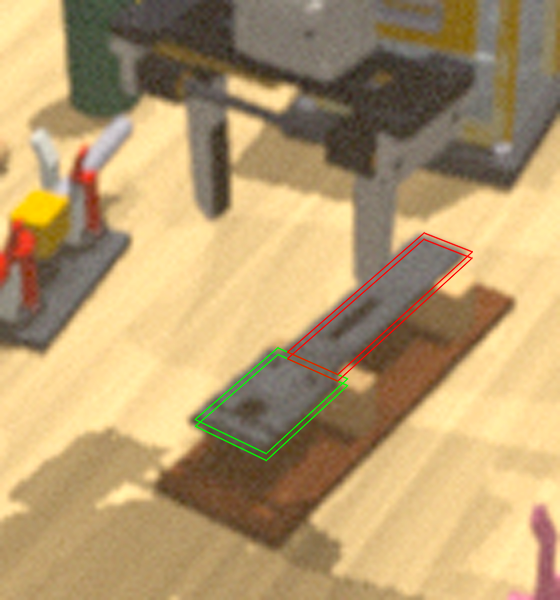

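View pics/b1top.png

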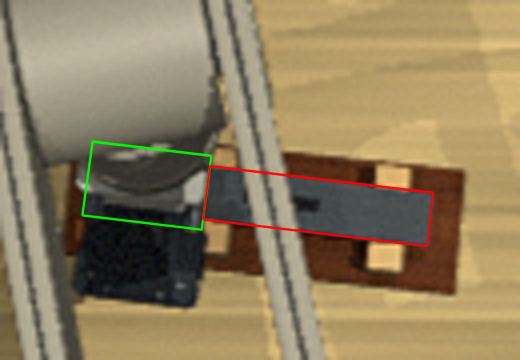

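```bash
python3 -m handwheel '0.01 0.002 -0.1 0 0 0; 0.01 0.002 -0.2 0 0 0; 0.01 0.002 -0.26 0 0 0; 0.01 0.002 -0.3 0 0 0; 0.01 0.002 -0.327 0 0 0'; python3 -m handwheel '0 0 0 0 0 0; 0 0 0 0 0 0';  python3 - <<'E'
from ov import *
s=robot.read_state();print(s["tool_pos"].round(4),s["orientation"].round(4),s["opening"])
for n in("side",):
    p,d=robot.read_camera(n);np.savez(n+"9.npz",p=p,d=d)
    go(n,p,(220,340,270,400),[],f"pics/b2{n}.png",5)
E
```

```text
t: 13.1
tool_pos: [0.4494, 0.1532, 0.0306]
orientation: [-2.344, -2.092, 0.001]
force: [0.6, -0.7, 0.3]
opening: 0.093
t: 13.3
tool_pos: [0.4498, 0.1535, 0.0319]
orientation: [2.343, 2.092, 0.002]
force: [0.4, -0.1, 0.5]
opening: 0.0929
[0.4498 0.1535 0.0319] [2.3432e+00 2.0918e+00 1.5000e-03] 0.09286862239067684
```

View pics/b2side.png

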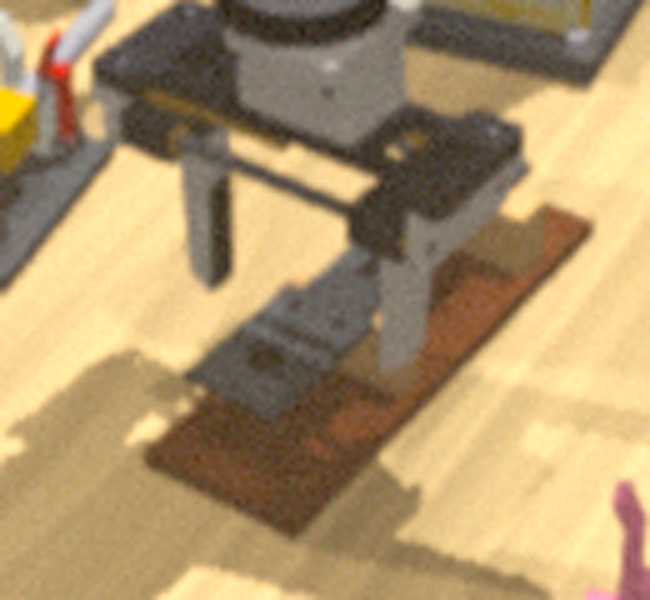

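```bash
cat > o3.py <<'E'
from ov2 import *
p=np.load("side9.npz")["p"]
x,y,a=450.6-1.8,175-3.4,-6.5
B=[(box(x,y,10,45,a,(-35,35),(-54,-38)),G),(box(x,y,45,50,a,(-25,25),(-40,40)),C)]
xt,yt=449.6-1.8,153.4-3.4
for o in(46.5,25): B.append((box(xt,yt,46,60,a,(-o-17.5,-o),(-7.5,7.5)),R))
gos(p,(220,340,270,400),B,"pics/b3side.png",5,np.array([-1,-1.3]))
E
python3 o3.py
```

```text
(no output)
```

View pics/b3side.png

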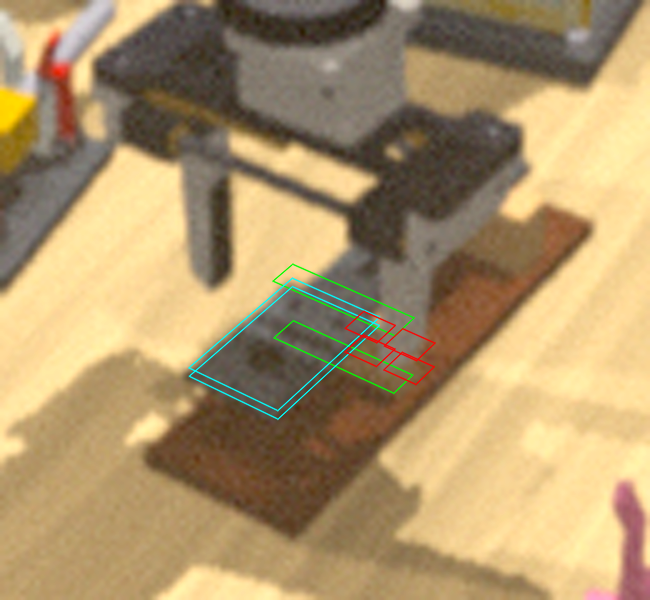

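```bash
python3 -m handwheel '0 0 -0.035 0 0 0; 0 0 -0.035 0 0 0; 0 0 -0.035 0 0 0' 1 60; python3 -m handwheel '0 0 0 0 0 0; 0 0 0 0 0 0; 0 0 0 0 0 0; 0 0 0 0 0 0; 0 0 0 0 0 0';  python3 -m handwheel '0 0 0 0 0 0; 0 0 0 0 0 0; 0 0 0 0 0 0';python3 - <<'E'
from ov import *
s=robot.read_state();print(s["tool_pos"].round(4),s["orientation"].round(4),s["opening"])
for n in("side",):
    p,d=robot.read_camera(n);np.savez(n+"10.npz",p=p,d=d)
    go(n,p,(220,340,270,400),[],f"pics/b4{n}.png",5)
E
```

```text
t: 13.65
tool_pos: [0.4486, 0.1533, 0.0202]
orientation: [-2.343, -2.092, 0.001]
force: [-0.6, -0.4, -0.6]
opening: 0.0738
t: 14.15
tool_pos: [0.4491, 0.1534, 0.0208]
orientation: [2.343, 2.092, 0.001]
force: [0.3, -0.1, -0.5]
opening: 0.0485
t: 14.45
tool_pos: [0.4491, 0.1534, 0.0207]
orientation: [2.343, 2.092, 0.0]
force: [0.1, -0.2, 0.9]
opening: 0.0487
[0.4491 0.1534 0.0207] [2.3433e+00 2.0923e+00 4.0000e-04] 0.04871554668681802
```

View pics/b4side.png

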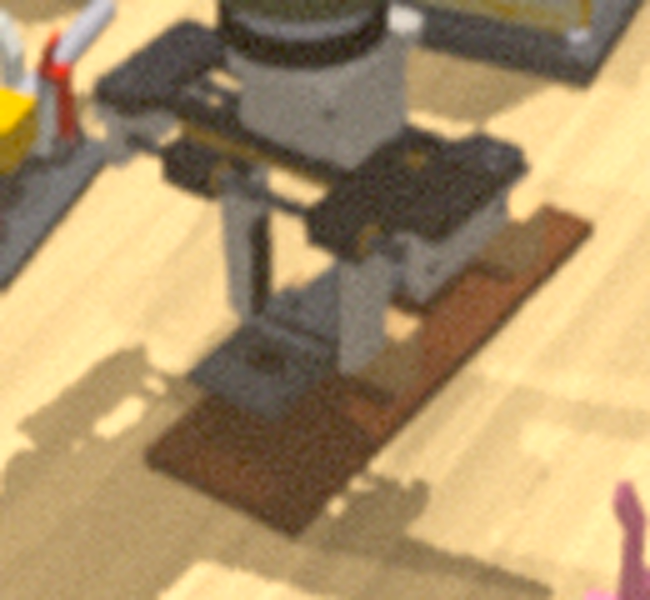

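```bash
python3 -m handwheel '0 0 0.04 0 0 0; 0 0 0.1 0 0 0; 0 0 0.18 0 0 0; 0 0 0.25 0 0 0; 0 0 0.25 0 0 0'; python3 -m handwheel '0 0 0 0 0 0; 0 0 0 0 0 0';python3 - <<'E'
from ov import *
s=robot.read_state();print({k:s[k].round(4) for k in("tool_pos","orientation","force","wrist_torque")},s["opening"])
for n in("side","top"):
    p,d=robot.read_camera(n);np.savez(n+"11.npz",p=p,d=d)
    go(n,p,(180,330,260,410) if n=="side" else (210,300,240,370),[],f"pics/b5{n}.png",4)
E
```

```text
t: 15.0
tool_pos: [0.4511, 0.1539, 0.0991]
orientation: [2.341, 2.091, 0.007]
force: [1.2, 0.4, -2.0]
opening: 0.0487
t: 15.2
tool_pos: [0.4478, 0.1531, 0.094]
orientation: [-2.343, -2.092, 0.003]
force: [-0.3, -0.5, -2.6]
opening: 0.0488
{'tool_pos': array([0.4478, 0.1531, 0.094 ]), 'orientation': array([-2.3425, -2.0915,  0.0032]), 'force': array([-0.3117, -0.5087, -2.6122]), 'wrist_torque': array([ 0.0438, -0.0716,  0.0245])} 0.04883474629391101
```

View pics/b5side.png

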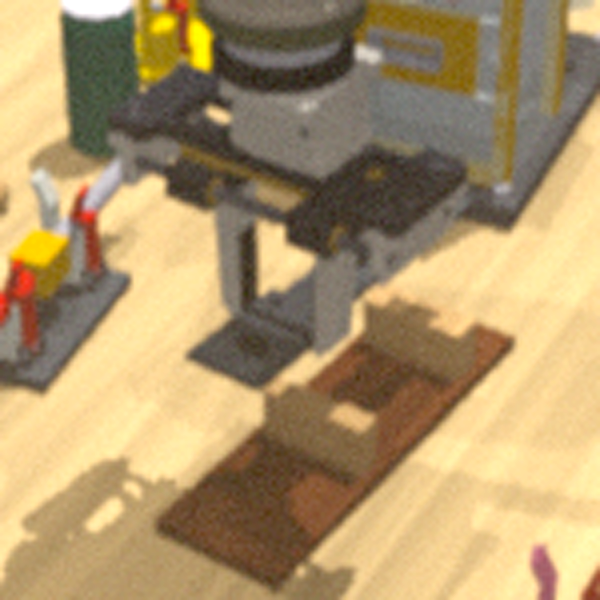

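View pics/b5top.png

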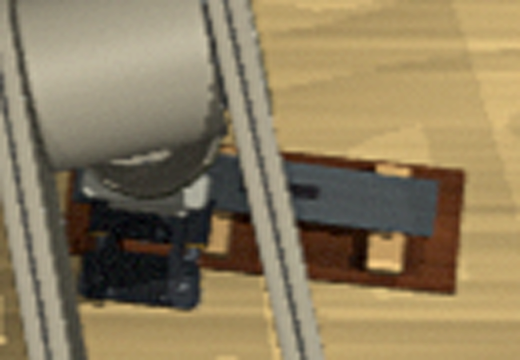

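```bash
cat > tilt.py <<'E'
from meas import *
def tilt(p,d,w,zr,T):
    P=cloud("top",d)*1000;hsv=cv2.cvtColor(p,cv2.COLOR_RGB2HSV)
    m=win(*w)&(hsv[...,1]<80)&(hsv[...,2]<130)&(P[...,2]>zr[0])&(P[...,2]<zr[1])
    n,l,s,_=cv2.connectedComponentsWithStats(m.astype(np.uint8));m=l==1+np.argmax(s[1:,4])
    Q=P[m];Q=Q[abs(Q[:,2]-np.median(Q[:,2]))<12]
    A=np.c_[Q[:,0]-T[0]*1e3,Q[:,1]-T[1]*1e3,np.ones(len(Q))];c=np.linalg.lstsq(A,Q[:,2],rcond=None)[0]
    print(len(Q),"z=%.4f*dx %.4f*dy +%.1f"%tuple(c),"std",(Q[:,2]-A@c).std().round(2))
    c,(w_,h),a=cv2.minAreaRect(plane("top",m,np.median(Q[:,2])/1e3).astype(np.float32));print("rect",np.round(c,1),w_,h,a,"ymin",Q[:,1].min())
E
python3 - <<'E'
from tilt import *
z=np.load("top11.npz");tilt(z["p"],z["d"],(245,275,310,355),(90,160),(.4478,.1531))
z=np.load("top0.npz");tilt(z["p"],z["d"],(235,285,280,355),(30,70),(.4478,.1531))
E
```

```text
522 z=0.0076*dx 0.0383*dy +122.9 std 3.53
rect [431.   32.9] 100.36276245117188 36.33113098144531 83.19290161132812 ymin -19.524106085293703
980 z=-0.0227*dx 0.0003*dy +48.6 std 3.61
rect [437.2  74.1] 182.965087890625 50.252105712890625 83.19414520263672 ymin -17.420418914657233
```

```bash
python3 -m handwheel '0.05 -0.1 0 -0.01 0 0.06; 0.1 -0.2 0 -0.02 0 0.12; 0.16 -0.3 0 -0.035 0 0.18; 0.22 -0.4 0 -0.049 0 0.249; 0.22 -0.4 0 -0.049 0 0.249'; python3 -m handwheel '0 0 0 0 0 0; 0 0 0 0 0 0';python3 - <<'E'
from ov import *
from tilt import *
s=robot.read_state();print({k:s[k].round(4) for k in("tool_pos","orientation","force","wrist_torque")},s["opening"])
for n in("side","top"):
    p,d=robot.read_camera(n);np.savez(n+"12.npz",p=p,d=d)
    go(n,p,(150,290,290,430) if n=="side" else (190,270,270,430),[],f"pics/b6{n}.png",5)
E
```

```text
t: 15.8
tool_pos: [0.5159, 0.0302, 0.0947]
orientation: [2.109, 2.288, -0.042]
force: [-0.0, 0.1, -2.7]
opening: 0.0483
t: 16.0
tool_pos: [0.514, 0.0339, 0.0946]
orientation: [2.11, 2.291, -0.041]
force: [0.3, -0.2, -3.2]
opening: 0.0486
{'tool_pos': array([0.514 , 0.0339, 0.0946]), 'orientation': array([ 2.1099,  2.2908, -0.0413]), 'force': array([ 0.2561, -0.2009, -3.1918]), 'wrist_torque': array([ 0.169 , -0.0938, -0.0508])} 0.04857002479098972
```

View pics/b6side.png

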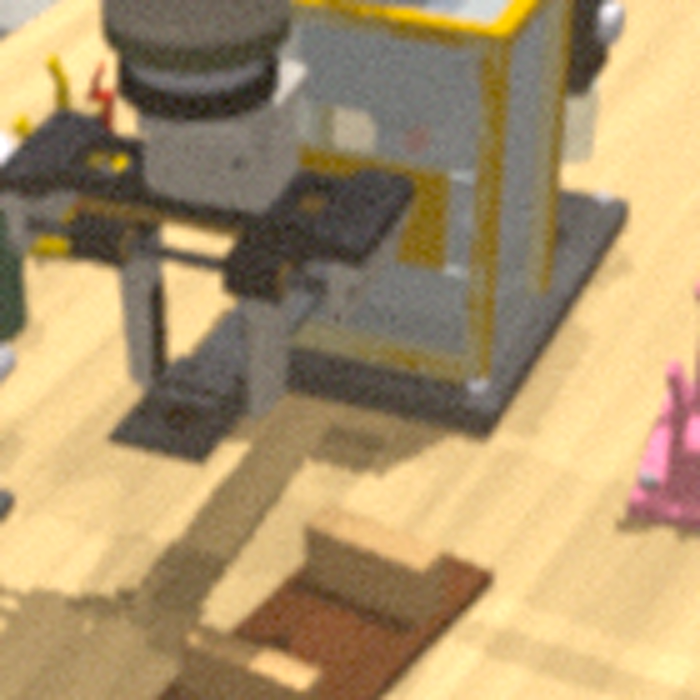

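View pics/b6top.png

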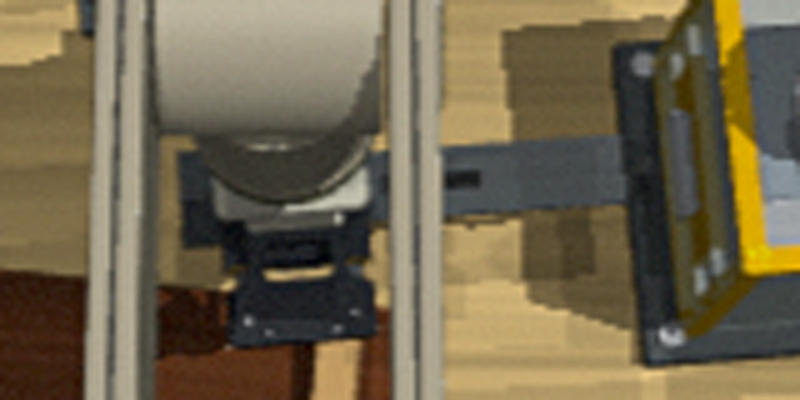

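```bash
python3 - <<'E'
from ov2 import *
from tilt import *
z=np.load("top12.npz");p,d=z["p"],z["d"]
tilt(p,d,(212,242,358,394),(90,160),(.514,.0339))
x,y,a=pu
go("top",p,(190,270,270,430),[(box(x,y,122.4,122.5,a,(-18,18),(31,181)),G),(box(x,y,122.4,122.5,a,(-25,25),(181,261)),G)]+pb(pu)[2:],"pics/b7top.png",5)
# both-ends yaw: rear part too
hsv=cv2.cvtColor(p,cv2.COLOR_RGB2HSV);P=cloud("top",d)
for c in range(304,310,2):
  pass
for c0 in(360,370,380,390):
    m=win(210,245,c0,c0+4)&(hsv[...,1]<80)&(hsv[...,2]<110);v=np.nonzero(m)[0];print(c0,v.min(),v.max())
E
```

```text
506 z=-0.0222*dx -0.0044*dy +123.3 std 3.71
rect [520.8 -87. ] 36.799468994140625 92.93628692626953 4.291441917419434 ymin -132.69538342779364
360 219 232
370 218 232
380 217 231
390 217 230
```

View pics/b7top.png

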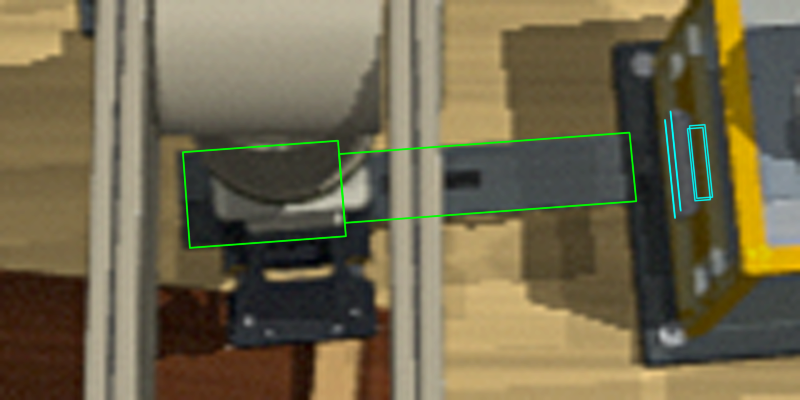

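```bash
python3 -m handwheel '0.005 -0.03 -0.005 0 0 0; 0.008 -0.06 -0.005 0 0 0; 0.01 -0.08 -0.005 0 0 0; 0.01 -0.08 -0.005 0 0 0'; python3 - <<'E'
from ov2 import *
from tilt import *
s=robot.read_state();print({k:s[k].round(4) for k in("tool_pos","orientation","force","wrist_torque")},s["opening"])
for n in("top","side"):
    p,d=robot.read_camera(n);np.savez(n+"13.npz",p=p,d=d)
z=np.load("top13.npz");p,d=z["p"],z["d"]
tilt(p,d,(212,242,365,401),(90,160),s["tool_pos"])
T=s["tool_pos"]
go("top",p,(200,260,350,450),pb(pu)[2:],"pics/b8top.png",7)
go("side",np.load("side13.npz")["p"],(140,260,320,430),[],"pics/b8side.png",5)
E
```

```text
t: 16.5
tool_pos: [0.518, 0.0083, 0.0941]
orientation: [2.11, 2.288, -0.04]
force: [0.2, -0.5, -2.7]
opening: 0.0487
{'tool_pos': array([0.518 , 0.0083, 0.0941]), 'orientation': array([ 2.1095,  2.2885, -0.04  ]), 'force': array([ 0.1847, -0.4941, -2.6592]), 'wrist_torque': array([ 0.1582, -0.0417,  0.0137])} 0.04867174956791513
437 z=-0.0096*dx 0.0081*dy +124.2 std 3.51
rect [ 524.5 -111.4] 36.6624755859375 80.43929290771484 4.545740604400635 ymin -150.77572592722794
```

View pics/b8top.png

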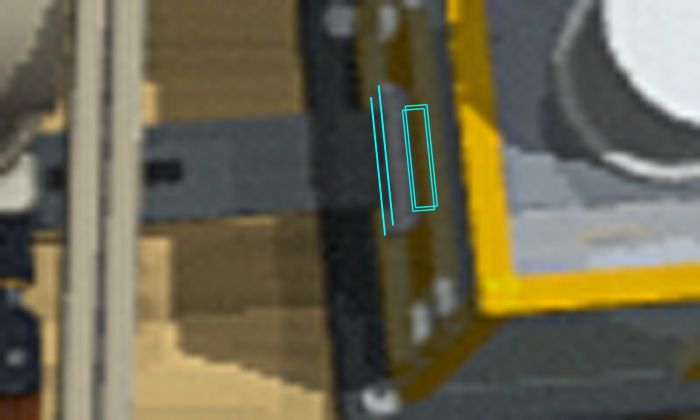

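View pics/b8side.png

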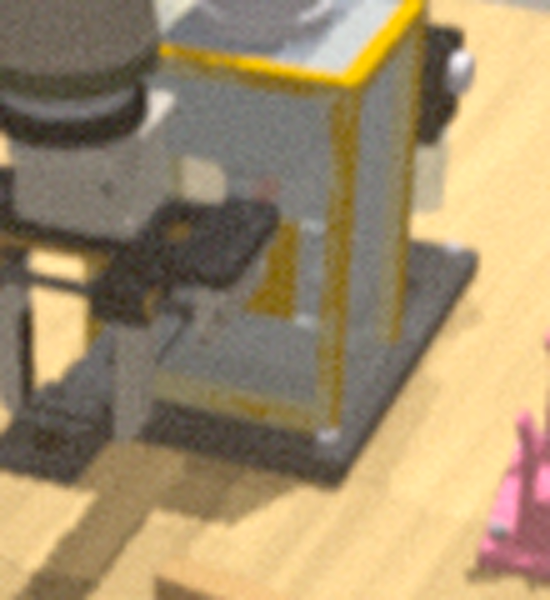

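```bash
python3 -m handwheel '0.001 -0.02 -0.002 0 0 0; 0.0025 -0.04 -0.002 0 0 0; 0.004 -0.06 -0.002 0 0 0; 0.004 -0.06 -0.002 0 0 0'
```

```text
t: 17.0
tool_pos: [0.5192, -0.0095, 0.0934]
orientation: [2.109, 2.289, -0.04]
force: [0.3, -0.1, -2.2]
opening: 0.0487
```

```bash
python3 -m handwheel '0.002 -0.02 0 0 0 0; 0.0035 -0.04 0 0 0 0; 0.005 -0.06 0 0 0 0; 0.005 -0.06 0 0 0 0'; python3 - <<'E'
from ov2 import *
from tilt import *
s=robot.read_state();print({k:s[k].round(4) for k in("tool_pos","orientation","force","wrist_torque")},s["opening"])
for n in("top","side"):
    p,d=robot.read_camera(n);np.savez(n+"14.npz",p=p,d=d)
go("top",np.load("top14.npz")["p"],(200,260,340,450),pb(pu)[2:],"pics/b9top.png",7)
go("side",np.load("side14.npz")["p"],(140,260,320,430),[],"pics/b9side.png",5)
E
```

```text
t: 17.4
tool_pos: [0.5207, -0.0275, 0.0934]
orientation: [2.109, 2.289, -0.04]
force: [0.0, -0.2, -3.3]
opening: 0.0487
{'tool_pos': array([ 0.5207, -0.0275,  0.0934]), 'orientation': array([ 2.1092,  2.2889, -0.0401]), 'force': array([ 0.0049, -0.2193, -3.2833]), 'wrist_torque': array([ 0.1573, -0.0756,  0.0233])} 0.04874750356689136
```

View pics/b9top.png

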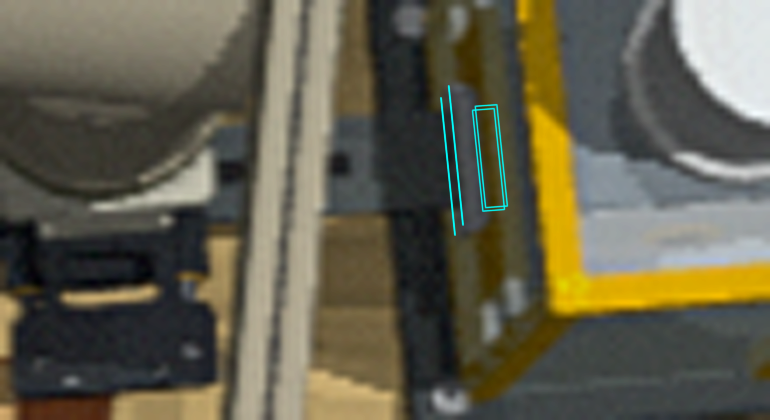

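View pics/b9side.png

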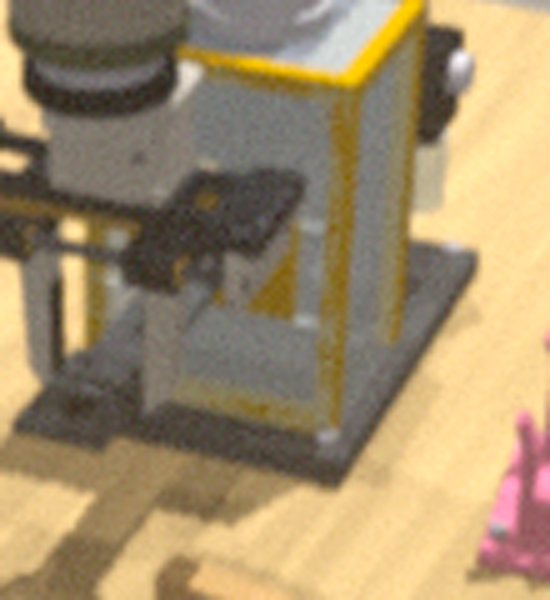

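```bash
python3 -m handwheel '0.0025 -0.03 0 0 0 0; 0.005 -0.06 0 0 0 0; 0.0075 -0.09 0 0 0 0; 0.01 -0.12 0 0 0 0; 0.0125 -0.15 0 0 0 0'; python3 -m handwheel '0.002 -0.02 0 0 0 0; 0.002 -0.02 0 0 0 0'
```

```text
t: 18.0
tool_pos: [0.5244, -0.0726, 0.0934]
orientation: [2.109, 2.29, -0.04]
force: [-0.8, 0.7, -2.5]
opening: 0.0485
t: 18.2
tool_pos: [0.525, -0.0787, 0.0934]
orientation: [2.11, 2.289, -0.04]
force: [-0.3, 0.5, -2.9]
opening: 0.0487
```

```bash
python3 -m handwheel '0.001 -0.013 0 0 0 0; 0.002 -0.023 0 0 0 0; 0.002 -0.023 0 0 0 0'; python3 -m handwheel '0.001 -0.01 0 0 0 0; 0.001 -0.01 0 0 0 0'; python3 -m handwheel '0.001 -0.01 0 0 0 0; 0.001 -0.01 0 0 0 0'
```

```text
t: 18.5
tool_pos: [0.5254, -0.0848, 0.0933]
orientation: [2.109, 2.29, -0.04]
force: [-1.8, -1.7, -3.5]
opening: 0.0486
t: 18.7
tool_pos: [0.5256, -0.0873, 0.0932]
orientation: [2.109, 2.291, -0.04]
force: [-0.9, 1.5, -2.3]
opening: 0.049
t: 18.9
tool_pos: [0.5258, -0.09, 0.0931]
orientation: [2.109, 2.291, -0.04]
force: [-2.9, 4.6, -2.6]
opening: 0.0487
```

```bash
for i in 1; do :; done; python3 -m handwheel '0.001 -0.012 0 0 0 0; 0.001 -0.012 0 0 0 0'; python3 -m handwheel '0.001 -0.012 0 0 0 0; 0.001 -0.012 0 0 0 0'; python3 -m handwheel '0 -0.01 0 0 0 0; 0 -0.01 0 0 0 0'
```

```text
t: 19.1
tool_pos: [0.526, -0.0934, 0.0931]
orientation: [2.109, 2.291, -0.039]
force: [-1.7, 4.6, -3.2]
opening: 0.0486
t: 19.3
tool_pos: [0.5263, -0.0968, 0.0929]
orientation: [2.109, 2.292, -0.039]
force: [-3.4, 6.6, -3.3]
opening: 0.0486
t: 19.5
tool_pos: [0.5263, -0.0986, 0.0928]
orientation: [2.11, 2.293, -0.037]
force: [-2.5, 10.7, -2.7]
opening: 0.0486
```

```bash
python3 -m handwheel '0 -0.006 0 0 0 0; 0 -0.006 0 0 0 0; 0 -0.006 0 0 0 0'; python3 - <<'E'
from ov2 import *
s=robot.read_state();print({k:s[k].round(4) for k in("tool_pos","orientation","force","wrist_torque")},s["opening"])
for n in("top","side"):
    p,d=robot.read_camera(n);np.savez(n+"15.npz",p=p,d=d)
p=np.load("top15.npz")["p"];x,y,a=pu
go("top",p,(200,260,340,450),[(box(x,y,122.4,122.5,a,(-25,25),(52,132)),G)],"pics/c9top.png",7)
p=np.load("side15.npz")["p"]
go("side",p,(130,250,310,430),[],"pics/c9side.png",5)
go("side",p,(210,280,220,320),[],"pics/d9side.png",8)
E
```

```text
t: 19.8
tool_pos: [0.5262, -0.0987, 0.0926]
orientation: [2.11, 2.295, -0.035]
force: [-1.6, 16.5, -2.8]
opening: 0.0489
{'tool_pos': array([ 0.5262, -0.0987,  0.0926]), 'orientation': array([ 2.1103,  2.2952, -0.0347]), 'force': array([-1.6061, 16.4982, -2.8399]), 'wrist_torque': array([ 3.2176,  0.2808, -0.0897])} 0.048895348698360215
```

View pics/c9top.png

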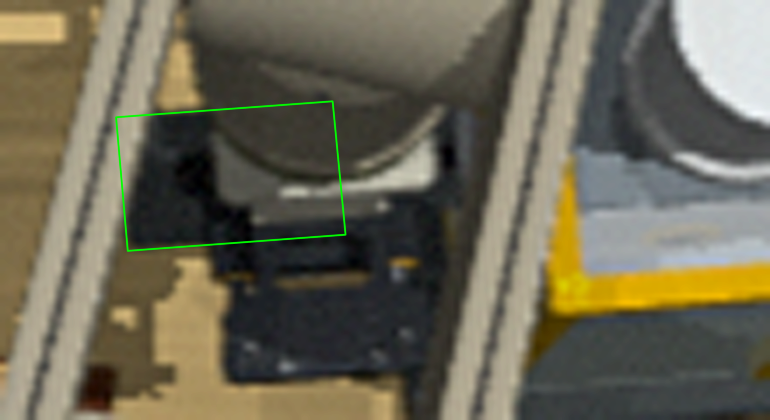

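View pics/c9side.png

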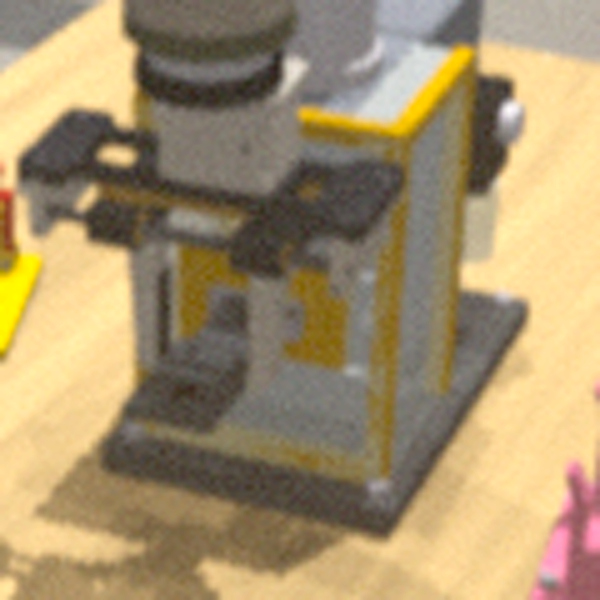

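View pics/d9side.png

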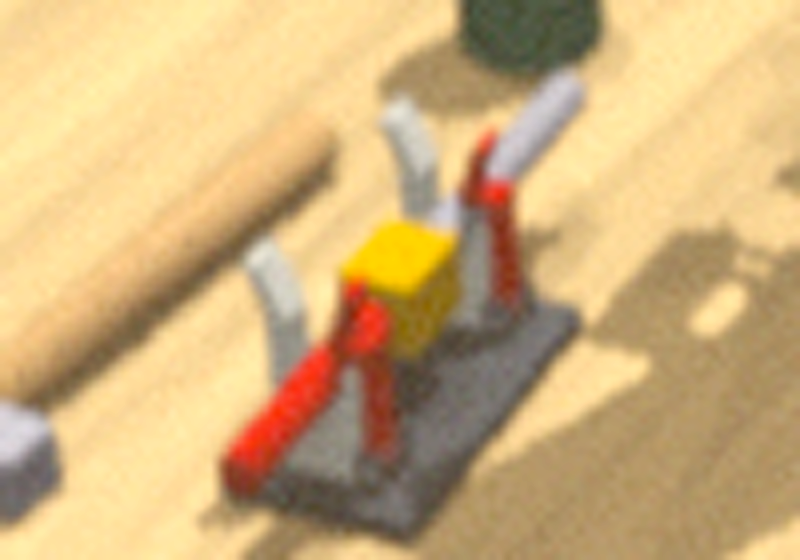

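```bash
python3 -m handwheel '0 0 0 0 0 0; 0 0 0 0 0 0; 0 0 0 0 0 0; 0 0 0 0 0 0; 0 0 0 0 0 0'; python3 - <<'E'
from h import *
P=cloud("top",np.load("top15.npz")["d"])
p,d=robot.read_camera("top");P=cloud("top",d);hsv=cv2.cvtColor(p,cv2.COLOR_RGB2HSV)
r=lambda w:w
m=np.zeros((480,640),bool);m[165,0]=0;m[155:195,285:335]=1
c=m&(hsv[...,0]>18)&(hsv[...,0]<35)&(hsv[...,1]>150);print("collar",c.sum(),np.median(P[c],0).round(4) if c.any() else None)
cv2.imwrite("pics/e.png",cv2.resize(p[150:200,260:360,::-1],None,fx=7,fy=7,interpolation=cv2.INTER_CUBIC))
E
```

```text
t: 20.4
tool_pos: [0.5262, -0.0987, 0.0926]
orientation: [2.11, 2.295, -0.035]
force: [-1.4, 17.1, -2.7]
opening: 0.0489
collar 168 [0.6601 0.0889 0.0612]
```

View pics/e.png

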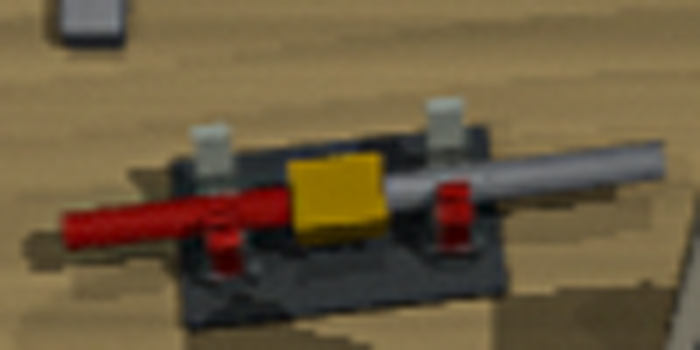

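```bash
python3 -c "
from plant import robot
print(robot.close_job())"
```

```text
the job is handed in; nothing more can be done
None
```

I pressed the lock pin into the grey holder with the white prongs until it stopped, then let it go. The blank is gripped by its wide end and fed through the guard slot onto the back stop. I handed in at about 20.4 s of the 54 s with the arm still holding it there. No verdict came back, and I had no direct reading of the jaw angles or the stop.

- **Pin:** the last pictures show it lying in both clips, with both red jaws hooked over it and the collar between the clips. The depth camera puts the collar's top at about 61–63 mm; it should be 64 mm when seated.
- **Blank:** the push force rose about 3 to 7 N over roughly 11 mm. It then climbed to about 17 N with only 0.1 mm more movement, which fits a fully pressed spring on its rigid end. After 0.5 s more it was steady, with the opening at 48.9 mm.
- **Level:** the blank sagged about 0.04 rad when lifted. I tilted the tool to correct that before feeding it, and it measured 0.004 to 0.008 rad afterwards. I did not measure it again inside the guard.
- **Other things:** the hammer, bin and can were not touched by any planned move, but I did not measure their positions again at the end.
- **Disagreement:** the side camera was about 1 to 2 pixels off the top camera, and the top camera about 2 to 3 mm off the robot. I lined up the pin and the blank against their targets in the top picture, which cancels that.

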